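Set up a circuit board on the rework bed

TASK

Set up the rework bed: first swing the red clamp lever all the way open, to the right towards the bin, and slide every heavy steel weight that stands on it off its open far edge so that it tips into the catch bin (do not lift them). Lower the circuit board gently and level over the two locating pins until it lies flat on the deck, then lower the cover plate gently and level over the same pins until it lies flat on the board, and only then swing the lever all the way back to the left to clamp. Leave the other things on the bench where they are.

Things in the scene. Friction and masses are not known exactly. Their poses are not given: they have to be found in the camera images.
- nest (a point): Deck-top point half-way between two upright locating pins, on the left half of the rework bed (fixed raised steel deck 110 mm high, 380 mm along y; its left half is 200 mm deep along x, its right half 240 mm). Axes: x across the deck away from the robot (turned with the bed), y left, z up. Pins at x = +68 and -68 mm, y = 0: 12 mm thick, 40 mm tall, the top 10 mm tapering to 5 mm.
- drop_edge (a point): Middle of the open far edge of the deck's right half, on the deck's top, where weights go off into the bin; axes as nest. The weight area reaches from here 232 mm towards the robot and 97 mm to either side; its near, left and right sides have curbs 8 mm wide and 12 mm high.
- bin_floor (a point): Centre of the inner floor of the black catch bin fixed behind the deck's right half, against the drop edge; axes as nest. Inside it is 138 mm (x) by 194 mm (y); the floor is 8 mm, the side walls 100 mm and the far wall 120 mm above the bench.
- clamp (a joint): Angle of the clamp lever, rad: 0 = open, leaning 0.5 rad from upright towards the bin (nest -y); 1.0 = clamped, leaning 0.5 rad to the left (nest +y). It swings about the bed's x axis and stays where left; about 2 N at its ball moves it.
- clamp_pivot (a point): Pivot of the clamp lever, on top of a housing on the plinth behind the deck's left half, 20 mm above the deck's height; axes as nest. The lever is a steel rod 10 mm thick.
- clamp_tip (a point): Centre of the red ball, 26 mm across, at the end of the clamp lever, 90 mm from the pivot.
- board_sink (a point): Centre of the heat sink (the grip) in the middle of the loose green board; 26 mm above the board's underside. Aluminium fins, 50 mm (board x) by 32 mm (y), 40 mm high. Board 170 mm (x) by 140 mm (y), 6 mm thick, with 15 mm holes at x = +68 and -68 mm, y = 0; 0.3 kg, balanced here; same after half a turn. Starts flat on the bench at one side of the bed.
- cover_bar (a point): Centre of the black bridge handle, 70 mm above the underside of the loose aluminium cover. Bar 105 mm (cover x) by 18 mm (y), 20 mm high, on two posts. Plate 170 mm (x) by 140 mm (y), 8 mm thick, window 81 by 91 mm for the heat sink, 15 mm holes at x = +68 and -68 mm, y = 0; 0.5 kg, balanced here; same after half a turn. Starts flat at the bed's other side.
- weight1_mid (a point): Centre of a loose steel flattening weight, a block 50 mm (its x) by 56 mm (its y) by 45 mm high, about 1.1 kg, standing on the right half of the deck; three or four are present (None if absent).
- weight2_mid (a point): Centre of a loose steel flattening weight, a block 50 mm (its x) by 56 mm (its y) by 45 mm high, about 1.1 kg, standing on the right half of the deck; three or four are present (None if absent).
- weight3_mid (a point): Centre of a loose steel flattening weight, a block 50 mm (its x) by 56 mm (its y) by 45 mm high, about 1.1 kg, standing on the right half of the deck; three or four are present (None if absent).
- weight4_mid (a point): Centre of a loose steel flattening weight, a block 50 mm (its x) by 56 mm (its y) by 45 mm high, about 1.1 kg, standing on the right half of the deck; three or four are present (None if absent).
- flux: Bystander, loose, to be left alone: white bottle 52 mm across, 130 mm tall; origin at the centre of its underside.
- spool: Bystander, loose, to be left alone: metal spool 60 mm across, 50 mm tall; origin at the centre of its underside.
- jar: Bystander, loose, to be left alone: amber jar 60 mm across, 70 mm tall; origin at the centre of its underside.
- driver: Bystander, loose, to be left alone: screwdriver 180 mm long, lying along its x; origin at about its middle.
- cup: Bystander, loose, to be left alone: dark steel cup 70 mm across, 80 mm tall; origin at the centre of its underside.
- partsbox: Bystander, loose, to be left alone: open divided blue box 140 x 100 x 50 mm; origin at the centre of its underside.
- module1: Bystander, loose, to be left alone: grey module 100 x 60 x 28 mm; origin at the centre of its underside.
- module2: Bystander, loose, to be left alone: grey module 100 x 60 x 28 mm; origin at the centre of its underside.

How it is judged:
By the outcome, as a careful person would: the job done as asked, in the order asked, and still so for the second after the job is handed in, with the robot touching nothing.
Of weight1, weight2, weight3, weight4 only 3 to 4 are there at a start; the rules pass over those that are not, and their reading is None.
At some moment in a run one of weight1, weight2, weight3, weight4 may be knocked a few centimetres aside while the robot is not near it.
Once in a run the grip may slacken for a moment while it holds something.
It also fails if it takes over 192 s, if anything falls off the work surface, if the arm or the gripper's body presses on something with over 40 N, if the wrist force passes 120 N, or if a joint passes its speed limit or range.

ROBOT

A 6-joint arm with a two-finger parallel gripper is mounted at the origin on the work surface. World frame = base frame: x ahead of the robot, y to its left, z up, the work surface at z = 0. Lengths are in m, angles in rad, forces in N, time in s.
With the tool pointing down it reaches from about 0.375 to 0.9 m from the base axis. Payload 3.1 kg.
Tool frame: the origin (TCP) lies midway between the tips of the shut fingers; the grasp point (between the pads) lies 19 mm behind it (robot.hold_point_z is the distance from the TCP to the grasp point, in m); y points along the fingers, x is the direction in which the jaws open and shut, and the axes are right-handed (so a half turn about y gives the same grasp; the last joint's range is limited). The gripper opens to 87 mm and grips with 3 to 60 N. Pads are 19 mm wide; open, the fingers measure 117 mm over their backs; the gripper's body (75 mm by 190 mm) begins 51 mm behind the grasp point.
Start: joints at [0.995, 0.527, 1.433, -0, 1.181, -0.178], TCP at [0.242, 0.576, 0.223] pointing down, gripper open.
Joint ranges: [-3.08, 3.08], [-0.75, 2.2], [0.22, 2.44], [-1.43, 4.57], [0, 2.65], [-2.85, 2.85]. Speed limits (rad/s): [2.79, 2.79, 3.14, 3.14, 3.14, 3.14].

INTERFACE

Orientations are given as a unit quaternion [x, y, z, w].
In Python, from rig import robot gives the robot as it stands.
- The arm moves only by the shell command python3 -m pendant 'ROWS' [OPENING] [FORCE]. ROWS is a JSON object of lists of equal length, an entry for each row: "offset": the shift along the tool's x, y, z scaled (see below), a list of three; "twist": the turn about the tool's y scaled (see below). A call has 1 to 5 rows; each row shifts and turns the commanded pose from where the row before left it, along the tool's axes as they then stand; what a row does not reach is not made up. The controller multiplies each number of a shift by 0.075 m and each number of a turn by 360 degrees. A row lasts 1/8 s, in which the tool goes at most 62.5 mm and 10.7 degrees, less where a joint would pass 70% of its speed; a pose out of reach is approached as far as the arm can. A call with a number of a shift or a turn outside -1 to 1 is refused whole. A call with a gripper value outside its range is refused whole. OPENING is the closure, from -1 (fully open) to 1 (shut), so that 0 is half open, set as the call begins (- or left out, the last holds). The fingers move at their own pace and stop on an object; FORCE is the grip in N (left out, the last holds). Time passes only in rows, so rows that do not move let the fingers close. It gives the time, the measured TCP pose, the force and the opening at its end, in the units of the state.
- robot.observe(): the state, without advancing time (a new reading comes with each control period).
- robot.grab_frame(name): name is "side" or "top"; returns (picture, depth): 420x560x3 uint8, red, green, blue; 420x560 float32, m along the optical axis (not along the pixel's ray), 0 where there is no reading.
- robot.camera_model(name): a dict with "fov_y" (degrees; the focal length in pixels is half the picture's height over the tangent of half this angle, whatever the lens; pixels are square), "cx", "cy" (the principal point, pixels), "dist_coeffs" ([k1, k2, p1, p2, k3] as OpenCV has them; the pictures are not rectified), "R" (3x3) and "t" (3): a world point X has camera coordinates R X + t. Camera axes: x right, y down, z forward; pixel columns grow to the right and rows downward; lengths in m; the calibration is good to about 2 mm. A picture is of the moment at which its call begins. camera_model takes no time and is no camera call.
- robot.sign_off(): hands the job in, once; it reports no verdict.
The state is a dict: "clock": time; "joints": joint angles; "joint_vel": joint speeds; "joint_torque": joint torques, N m; "ee_pos": TCP position; "eef_rot": TCP orientation; "ft_force": force on the tool from outside, world axes, zero at the start; "wrist_torque": the same for the moment, N m; "opening": finger opening in m.
Only numpy, scipy, OpenCV 4.12 (cv2) and the standard library are available. Lean on these libraries where they do the work, as an engineer would, in place of code of your own. Each camera call takes 0.05 s, during which the arm holds its last target.

## Working session

There is one attempt and no reset: what is moved stays moved. The work goes in short steps, Python scripts to look and compute and a shell command to move; the robot and the scene stay as the last step left them, time stands still between calls to the robot, and variables do not carry over. Pictures are saved under pics/ and viewed, and the job is handed in when it is done.

```bash
ls -la; mkdir -p pics
cat > h.py <<'E'
import numpy as np, cv2
from rig import robot
def K(name):
    c=robot.camera_model(name); f=210/np.tan(np.radians(c['fov_y'])/2)
    return np.array([[f,0,c['cx']],[0,f,c['cy']],[0,0,1]]),np.array(c['dist_coeffs'],float),np.array(c['R']),np.array(c['t'])
def grab(name,fn):
    p,d=robot.grab_frame(name); cv2.imwrite('pics/%s.png'%fn,p[:,:,::-1]); np.save('pics/%s_d.npy'%fn,d); return p,d
def ray(name,uv):
    k,D,R,t=K(name); uv=np.array(uv,float).reshape(-1,1,2)
    n=cv2.undistortPoints(uv,k,D).reshape(-1,2); n=np.c_[n,np.ones(len(n))]
    return -R.T@t, n@R   # origin, dirs (unit depth)
def onplane(name,uv,z):
    o,d=ray(name,uv); return o+d*((z-o[2])/d[:,2])[:,None]
def cloud(name,depth):
    v,u=np.mgrid[:420,:560]; o,d=ray(name,np.c_[u.ravel(),v.ravel()])
    P=o+d*depth.ravel()[:,None]; P[depth.ravel()==0]=np.nan; return P.reshape(420,560,3)
def proj(name,X):
    k,D,R,t=K(name); return cv2.projectPoints(np.array(X,float).reshape(-1,1,3),cv2.Rodrigues(R)[0],t,k,D)[0].reshape(-1,2)
E
python3 - <<'E'
from h import *
s=robot.observe()
for k,v in s.items(): print(k,v)
for n in('top','side'):
    grab(n,n+'0'); c=robot.camera_model(n); print(n,c['fov_y'],-np.array(c['R']).T@np.array(c['t']),c['R'],c['dist_coeffs'])
print(robot.hold_point_z)
E
```

```text
total 12
drwxr-xr-x  3 agent agent 4096 Dec  5 22:43 .
drwxr-xr-x 23 root  root  4096 Dec  5 22:43 ..
drwxr-xr-x  2 agent agent 4096 Dec  5 22:43 pics
clock 0.0
joints [ 9.94509508e-01  5.28508416e-01  1.43390696e+00 -6.75672974e-05
  1.18141425e+00 -1.78492452e-01]
joint_vel [ 0.00026768  0.00018788 -0.00135292  0.00112233  0.00036469 -0.00025143]
joint_torque [-5.02860930e-04 -4.40052259e+01 -1.76594013e+01  6.34587323e-02
  5.82776265e-02 -1.86695625e-04]
ee_pos [0.24168872 0.57556748 0.22154422]
eef_rot [ 0.58926541  0.39063848 -0.39207288 -0.58859724]
ft_force [ 0.3904793   0.82715861 -0.23401348]
wrist_torque [ 0.01163672 -0.0402684   0.03535971]
opening 0.08713492490084696
top 49.48437120564333 [2.44816330e-01 1.20467030e-03 1.60143279e+00] [[ 0.02677442 -0.99944791  0.01967255]
 [-0.98375443 -0.02983841 -0.17702229]
 [ 0.17751155 -0.01461329 -0.98401021]] [-0.01611782  0.          0.          0.          0.        ]
side 52.23977514948692 [0.38873469 1.1789004  1.18824509] [[-0.99373231 -0.11097053  0.013477  ]
 [-0.08296101  0.65130617 -0.75426636]
 [ 0.07492369 -0.75065692 -0.65643022]] [-0.00031672  0.          0.          0.          0.        ]
0.0187
```

View pics/top0.png

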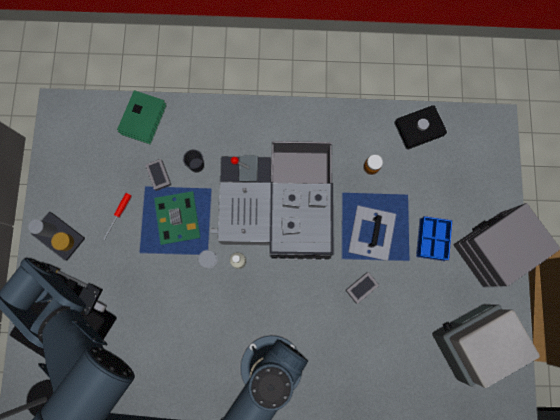

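View pics/side0.png

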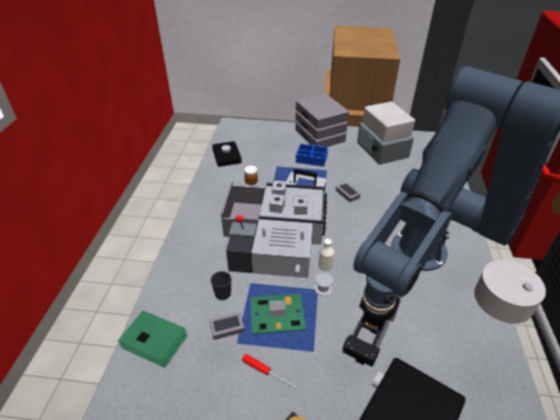

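The top view shows the bed at about (218-333, 182-258), with three weights at (292,198), (318,198) and (291,226). The lever ball is at (235,160), the board at (178,218) and the cover at (375,232). Next I'll zoom in and measure.

Run:
```python
import cv2
a=cv2.imread('pics/top0.png')[135:270,130:420]
cv2.imwrite('pics/top0z.png',cv2.resize(a,(783,364),interpolation=cv2.INTER_CUBIC))
a=cv2.imread('pics/side0.png')[160:350,195:345]
cv2.imwrite('pics/side0z.png',cv2.resize(a,(450,570),interpolation=cv2.INTER_CUBIC))
```

```text
(no output)
```

View pics/top0z.png

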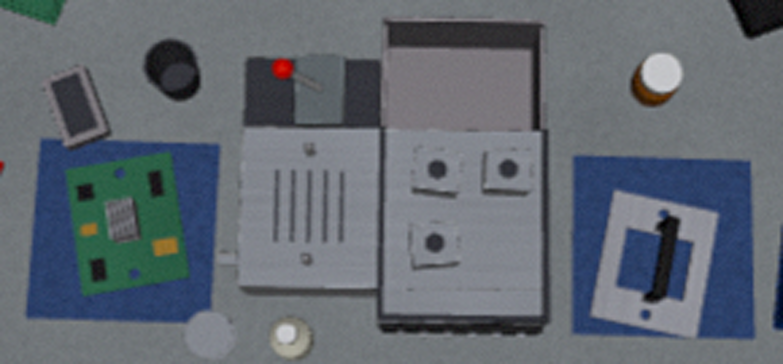

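View pics/side0z.png

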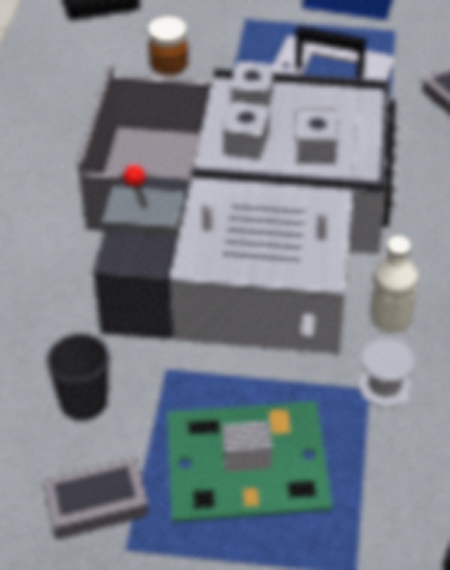

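Run:
```python
from h import *
p=cv2.imread('pics/top0.png'); d=np.load('pics/top0_d.npy'); P=cloud('top',d)
hsv=cv2.cvtColor(p,cv2.COLOR_BGR2HSV)
Z=P[...,2]
sub=lambda m:np.where(m)
# deck
m=(abs(Z-0.11)<0.006); m[:, :200]=0; m[:,345:]=0; m[:170]=0;m[270:]=0
pts=P[m]; print('deck n',len(pts),'z',np.median(pts[:,2]))
for yl,yh in((0,1),(-1,0)):
  pass
r=cv2.minAreaRect(pts[:,:2].astype(np.float32)); print('deck rect',r)
# edges per columns: far / near edges
def fitline(uv,z):
  X=onplane('top',uv,z); return X
# red ball
m=((hsv[...,0]<8)|(hsv[...,0]>172))&(hsv[...,1]>150)&(hsv[...,2]>100); m[:140]=0; m[180:]=0; m[:,:200]=0; m[:,270:]=0
v,u=sub(m); print('ball px',u.mean(),v.mean(),len(u),'P',np.nanmedian(P[m],0),onplane('top',[u.mean(),v.mean()],0.2))
# green board
m=((hsv[...,0]>40)&(hsv[...,0]<85)&(hsv[...,1]>80)).astype(np.uint8); m[:180]=0;m[260:]=0;m[:,:140]=0;m[:,215:]=0
c=max(cv2.findContours(m,0,2)[0],key=cv2.contourArea)
X=onplane('top',c.reshape(-1,2),0.006); print('board',cv2.minAreaRect(X[:,:2].astype(np.float32)),np.nanmedian(P[m>0],0))
# heat sink top
m=(Z>0.035)&(Z<0.06); m[:180]=0;m[260:]=0;m[:,:150]=0;m[:,205:]=0
print('sink',m.sum(),cv2.minAreaRect(P[m][:,:2].astype(np.float32)),np.median(P[m],0))
# cover
m=(Z>0.06)&(Z<0.1); m[:200]=0;m[260:]=0;m[:,:345]=0;m[:,408:]=0
print('bar',m.sum(),cv2.minAreaRect(P[m][:,:2].astype(np.float32)),np.median(P[m],0))
m=((hsv[...,1]<60)&(hsv[...,2]>110)).astype(np.uint8); m[:196]=0;m[262:]=0;m[:,:345]=0;m[:,405:]=0
c=max(cv2.findContours(m,0,2)[0],key=cv2.contourArea)
X=onplane('top',c.reshape(-1,2),0.008); print('cover',cv2.contourArea(c),cv2.minAreaRect(X[:,:2].astype(np.float32)))
# weights
m=((Z>0.145)&(Z<0.165)).astype(np.uint8); m[:180]=0;m[260:]=0;m[:,:275]=0;m[:,335:]=0
for c in cv2.findContours(m,0,2)[0]:
  if cv2.contourArea(c)>50:
    X=onplane('top',c.reshape(-1,2),0.155); print('w',cv2.minAreaRect(X[:,:2].astype(np.float32)),cv2.boundingRect(c))
# pins
m=((Z>0.125)&(Z<0.16)).astype(np.uint8); m[:180]=0;m[260:]=0;m[:,:220]=0;m[:,270:]=0
for c in cv2.findContours(m,0,2)[0]:
  M=c.reshape(-1,2).mean(0); print('pin',M,len(c),cv2.boundingRect(c),onplane('top',M,0.145))
# lever
m=((Z>0.12)); m[:145]=0;m[183:]=0;m[:,:218]=0;m[:,272:]=0
print('housing/lever',[ (u,v,P[v,u].round(3)) for v,u in zip(*np.where(m))][::6])
```

```text
deck n 6109 z 0.10979254316231879
deck rect ((0.4997038245201111, 0.0028489679098129272), (0.31362050771713257, 0.37956416606903076), 1.9486297369003296)
ball px 234.17021276595744 159.9787234042553 47 P [0.6529091  0.13517399 0.22015673] [[0.65890495 0.13687489 0.2       ]]
board ((0.4997195601463318, 0.3489798605442047), (0.16890715062618256, 0.13782520592212677), 11.67588996887207) [0.49993521 0.34605928 0.00570341]
sink 166 ((0.47927695512771606, 0.33270642161369324), (0.31626495718955994, 0.05132909119129181), 32.495079040527344) [0.48728657 0.34054833 0.04484269]
bar 185 ((0.46506404876708984, -0.34205004572868347), (0.019468987360596657, 0.10447055846452713), 79.97528076171875) [ 0.4639921  -0.34123302  0.07913575]
cover 1880.5 ((0.463052362203598, -0.3452836871147156), (0.19598756730556488, 0.20070473849773407), 1.572328805923462)
w ((0.46143150329589844, -0.047517113387584686), (0.05080370604991913, 0.05612114444375038), 6.821524143218994) (281, 217, 19, 17)
w ((0.5545949935913086, -0.1346854418516159), (0.05017136409878731, 0.055477943271398544), 0.9277598261833191) (309, 1
[... 5666 characters left out ...]
, 0.118, 0.129])), (np.int64(247), np.int64(178), array([0.62 , 0.098, 0.127])), (np.int64(253), np.int64(178), array([0.62 , 0.078, 0.128])), (np.int64(241), np.int64(179), array([0.615, 0.118, 0.129])), (np.int64(247), np.int64(179), array([0.616, 0.098, 0.128])), (np.int64(253), np.int64(179), array([0.616, 0.078, 0.131])), (np.int64(241), np.int64(180), array([0.611, 0.118, 0.133])), (np.int64(247), np.int64(180), array([0.614, 0.098, 0.124])), (np.int64(253), np.int64(180), array([0.613, 0.078, 0.13 ])), (np.int64(242), np.int64(181), array([0.609, 0.115, 0.128])), (np.int64(248), np.int64(181), array([0.61 , 0.095, 0.123])), (np.int64(255), np.int64(181), array([0.611, 0.072, 0.123]))]
```

Run:
```python
from h import *
from scipy.spatial.transform import Rotation as Ro
print(Ro.from_quat(robot.observe()['eef_rot']).as_matrix().round(3))
p=cv2.imread('pics/top0.png'); d=np.load('pics/top0_d.npy'); P=cloud('top',d); Z=P[...,2]
# deck mask
m=(abs(Z-0.11)<0.012)
def edge(pts,deg_ref,name):
    l=cv2.fitLine(pts[:,:2].astype(np.float32),cv2.DIST_HUBER,0,0.01,0.01).ravel()
    a=np.degrees(np.arctan2(l[1],l[0])); print(name,'angle',((a-deg_ref+90)%180)-90,'pt',l[2:].round(4), 'n',len(pts))
# right edge, left edge by rows
L=[];Rr=[];N=[];F=[]
for v in range(190,240):
    u=np.where(m[v,205:345])[0]+205
    L.append((u[0]-.5,v)); Rr.append((u[-1]+.5,v))
for u in range(222,266):
    v=np.where(m[170:265,u])[0]+170; N.append((u,v[-1]+.5))
for u in range(277,330):
    v=np.where(m[170:265,u])[0]+170; F.append((u,v[0]-.5))
edge(onplane('top',L,.11),0,'left');edge(onplane('top',Rr,.115),0,'right');edge(onplane('top',N,.11),90,'nearL');edge(onplane('top',F,.11),90,'farR')
N=[(u,np.where(m[170:275,u])[0][-1]+170.5) for u in range(277,330)]
edge(onplane('top',N,.115),90,'nearR')
# pins in top & side
g=cv2.cvtColor(p,cv2.COLOR_BGR2GRAY)
print(g[184:196,236:252]); print(g[224:238,235:251])
```

```text
[[ 0.387 -0.001 -0.922]
 [ 0.922 -0.002  0.387]
 [-0.002 -1.     0.   ]]
left angle 1.1403961 pt [0.4857 0.1906] n 50
right angle 0.8159714 pt [ 0.5256 -0.1875] n 50
nearL angle 1.6713867 pt [0.4095 0.0959] n 44
farR angle 0.2046051 pt [ 0.6125 -0.0937] n 53
nearR angle -0.38195038 pt [ 0.3699 -0.0746] n 53
[[136 137 141 135 137 138 136 138 138 138 137 140 138 138 137 139]
 [135 135 135 135 135 135 133 136 135 137 137 137 136 137 137 137]
 [138 135 133 136 134 137 136 135 134 135 135 137 137 137 139 134]
 [136 135 135 137 137 138 132 130 131 128 131 137 137 135 134 138]
 [135 136 136 134 137 135 117 112 115  99 117 135 139 135 135 135]
 [136 135 138 136 133 134 114 108 115 101 116 135 138 137 135 133]
 [134 132 132 131 135 135 115  98  93  83 107 130 135 130 132 134]
 [133 132 133 132 133 132 120  92  77  72  86 118 134 133 136 131]
 [136 137 136 134 135 134 135 109  87  90 105 128 134 138 137 133]
 [133 134 132 133 134 133 134 124 121 122 128 136 133 133 135 136]
 [132 128 131 131 130 129 132 133 134 132 133 136 133 133 133 133]
 [132 135 135 134 133 133 129 132 134 132 134 132 132 
[... 252 characters left out ...]
 135 133 134 134 133 132 134]
 [133 136 133 135 135 135 129 122 127 125 133 137 134 131 132 133]
 [136 135 136 134 133 134 108  98  93  97 119 134 134 134 130 133]
 [136 134 135 137 133 134 113 117 123  89 109 132 133 136 133 136]
 [132 130 136 130 135 136 118 106 100  82  96 128 136 135 135 134]
 [131 133 134 132 134 130 118  95  83  79 101 127 135 131 133 132]
 [132 129 132 133 134 135 133 123 106 107 125 131 131 135 136 135]
 [134 135 136 135 134 135 133 135 138 135 134 137 137 135 135 136]
 [135 137 138 138 133 136 136 136 137 136 137 139 135 134 136 137]
 [136 136 134 136 134 137 136 137 136 137 135 132 137 134 135 136]
 [135 135 137 130 135 136 133 135 133 135 136 135 136 136 135 136]]
```

```bash
cat > w.py <<'E'
import sys
from h import *
from scipy.spatial.transform import Rotation as Ro
def st():
    s=robot.observe(); M=Ro.from_quat(s['eef_rot']).as_matrix(); return s,np.degrees(np.arctan2(M[1,0],M[0,0])),M
if __name__=='__main__':
    s,psi,M=st(); t=s['ee_pos']
    print('t %.2f tcp'%s['clock'],np.round(t,4),'psi %.2f'%psi,'F',np.round(s['ft_force'],1),'op %.4f'%s['opening'],'tilt',(M[:2,1]).round(4),'j',np.round(s['joints'],2))
    if len(sys.argv)>3:
        X=np.array([float(a) for a in sys.argv[1:4]]); print('units',(M.T@(X-t)/.075).round(3))
        if len(sys.argv)>4:
            q=float(sys.argv[4]); dd=(psi-q+180)%360-180; print('twist total',round(dd/360,4)); a=np.radians(q)
            print('units after twist',np.array([[np.cos(a),np.sin(a),0],[0,0,-1],[-np.sin(a),np.cos(a),0]])@(X-t)/.075)
E
python3 -m pendant '{"offset":[[0,-0.4,0],[0,-0.4,0],[0,-0.3,0]],"twist":[-0.0211,-0.0211,-0.0211]}' 1 20; python3 w.py .655 .195 .2
```

```text
clock: 0.48
ee_pos: [0.2421, 0.5762, 0.3059]
eef_rot: [0.499, 0.501, -0.501, -0.499]
ft_force: [0.6, 0.2, 0.3]
opening: 0.0647
t 0.47 tcp [0.2421 0.5762 0.3059] psi 90.25 F [0.6 0.2 0.3] op 0.0647 tilt [0.     0.0001] j [ 0.99  0.45  1.33  0.    1.36 -0.58]
units [-5.107  1.411 -5.484]
```

```bash
python3 -m pendant '{"offset":[[-0.55,0,-0.58],[-0.55,0,-0.58],[-0.55,0,-0.58],[-0.55,0,-0.58],[-0.55,0,-0.58]],"twist":[0,0,0,0,0]}' ; python3 -m pendant '{"offset":[[-0.55,0,-0.58],[-0.55,0,-0.58],[-0.55,0,-0.58],[-0.55,0,-0.58],[0,0,0]],"twist":[0,0,0,0,0]}';python3 w.py .655 .195 .2
```

```text
clock: 1.1
ee_pos: [0.4605, 0.3684, 0.3046]
eef_rot: [-0.5, -0.5, 0.5, 0.5]
ft_force: [0.8, 0.1, -0.1]
opening: 0.0151
clock: 1.72
ee_pos: [0.6365, 0.2008, 0.3037]
eef_rot: [0.502, 0.498, -0.499, -0.501]
ft_force: [-1.9, 0.1, -0.5]
opening: 0.0007
t 1.73 tcp [0.6365 0.2008 0.3037] psi 89.66 F [-1.9  0.1 -0.5] op 0.0007 tilt [ 0.0001 -0.0012] j [ 0.14  0.52  1.22 -0.    1.41 -1.43]
units [-0.075  1.383 -0.247]
```

Run:
```python
from h import *
p=cv2.imread('pics/side0.png'); hsv=cv2.cvtColor(p,cv2.COLOR_BGR2HSV)
m=((hsv[...,0]<8)|(hsv[...,0]>172))&(hsv[...,1]>150)&(hsv[...,2]>80); m[:205]=0;m[235:]=0;m[:,:225]=0;m[:,255:]=0
v,u=np.where(m);print(u.mean(),v.mean(),len(u))
o1,d1=ray('side',[u.mean(),v.mean()]);o2,d2=ray('top',[234.17,159.98]);d1=d1[0];d2=d2[0]
a=np.linalg.lstsq(np.c_[d1,-d2],o2-o1,rcond=None)[0];print(o1+a[0]*d1,o2+a[1]*d2)
```

```text
239.24324324324326 218.24324324324326 37
[0.65290141 0.13586788 0.2102204 ] [0.65564321 0.13580808 0.21102474]
```

```bash
python3 -m pendant '{"offset":[[0,0.5,-0.2],[0,0.5,0],[0,0.42,0],[0,0,0]],"twist":[0,0,0,0]}' ; python3 -m pendant '{"offset":[[-0.2,0,0],[-0.2,0,0],[-0.2,0,0],[-0.2,0,0],[-0.1,0,0]],"twist":[0,0,0,0,0]}';python3 w.py .655 .0777 .197
```

```text
clock: 2.22
ee_pos: [0.6453, 0.2054, 0.1951]
eef_rot: [-0.498, -0.498, 0.503, 0.502]
ft_force: [-0.6, -0.4, -0.2]
opening: 0.0003
clock: 2.85
ee_pos: [0.6492, 0.1365, 0.1996]
eef_rot: [0.501, 0.5, -0.499, -0.5]
ft_force: [0.3, 3.4, 2.8]
opening: 0.0003
t 2.85 tcp [0.6492 0.1365 0.1996] psi 89.93 F [0.3 3.4 2.8] op 0.0003 tilt [0.002  0.0008] j [ 0.04  0.6   1.35  0.    1.18 -1.53]
units [-0.784  0.034 -0.079]
```

```bash
python3 -m pendant '{"offset":[[-0.2,0,-0.04],[-0.2,0,-0.04],[-0.15,0.03,0],[-0.1,0.03,0],[-0.1,0,0]],"twist":[0,0,0,0,0]}';python3 w.py .655 .0777 .197
```

```text
clock: 3.48
ee_pos: [0.6542, 0.0809, 0.1932]
eef_rot: [-0.5, -0.5, 0.5, 0.501]
ft_force: [0.2, 2.5, -0.5]
opening: 0.0005
t 3.48 tcp [0.6542 0.0809 0.1932] psi 89.98 F [ 0.2  2.5 -0.5] op 0.0005 tilt [-0.0013  0.0007] j [-0.05  0.61  1.37  0.    1.17 -1.62]
units [-0.043 -0.051 -0.011]
```

```bash
python3 -m pendant '{"offset":[[-0.05,0,0],[-0.04,0,0],[-0.04,0,0]],"twist":[0,0,0]}';python3 -m pendant '{"offset":[[-0.03,0,0],[-0.03,0,0]],"twist":[0,0]}'
```

```text
clock: 3.85
ee_pos: [0.654, 0.0766, 0.1936]
eef_rot: [-0.498, -0.502, 0.497, 0.503]
ft_force: [1.8, 16.7, -1.6]
opening: 0.0006
clock: 4.1
ee_pos: [0.654, 0.0764, 0.1936]
eef_rot: [-0.496, -0.504, 0.496, 0.504]
ft_force: [1.5, 24.7, -2.4]
opening: 0.0005
```

```bash
python3 -m pendant '{"offset":[[0.4,0,0],[0.3,-0.5,0],[0,-0.8,0],[0,-0.5,0],[0,0,0]],"twist":[0,0,0,0,0]}'
python3 - <<'E'
from h import *
p,d=grab('top','top1');cv2.imwrite('pics/top1z.png',cv2.resize(p[100:300,170:370,::-1],(600,600),interpolation=cv2.INTER_CUBIC))
p,d=grab('side','side1');cv2.imwrite('pics/side1z.png',cv2.resize(p[100:300,180:380,::-1],(600,600),interpolation=cv2.INTER_CUBIC))
E
python3 w.py
```

```text
clock: 4.72
ee_pos: [0.6565, 0.1191, 0.3338]
eef_rot: [0.503, 0.502, -0.498, -0.497]
ft_force: [-0.6, -0.8, -0.6]
opening: 0.0009
t 4.83 tcp [0.6541 0.119  0.3288] psi 90.00 F [ 0.4  0.3 -0.1] op 0.0002 tilt [-0.0004 -0.0011] j [ 0.01  0.49  1.19 -0.    1.46 -1.56]
```

View pics/top1z.png

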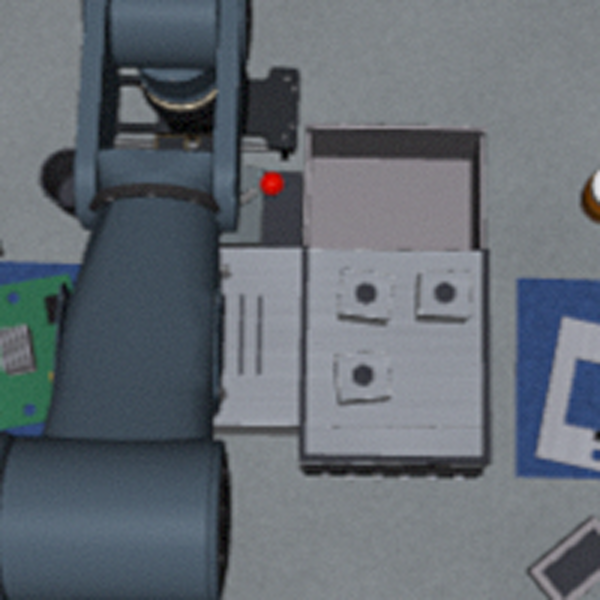

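View pics/side1z.png

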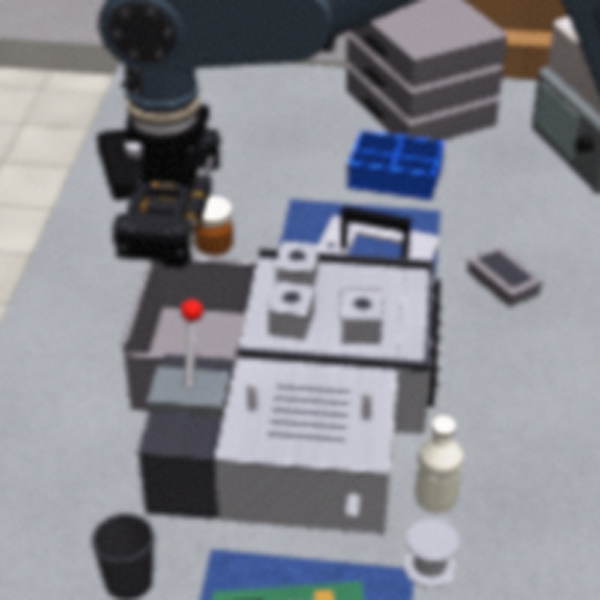

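```bash
python3 -m pendant '{"offset":[[-0.56,0,0.49],[-0.56,0,0.49],[-0.56,0,0.49],[-0.56,0,0.50],[0,0,0]],"twist":[0,0,0,0,0]}'; python3 -m pendant '{"offset":[[0,0.5,0],[0,0.5,0],[0,0.3,0],[0,0,0]],"twist":[0,0,0,0]}'; python3 w.py .506 -.049 .128 90
```

```text
clock: 5.45
ee_pos: [0.5033, -0.0505, 0.3272]
eef_rot: [-0.5, -0.498, 0.5, 0.503]
ft_force: [-0.5, 0.4, 0.2]
opening: 0.0006
clock: 5.95
ee_pos: [0.5053, -0.0474, 0.2288]
eef_rot: [-0.498, -0.499, 0.501, 0.502]
ft_force: [-0.4, 0.0, 0.4]
opening: 0.0003
t 5.95 tcp [ 0.5053 -0.0474  0.2288] psi 90.04 F [-0.4  0.   0.4] op 0.0003 tilt [-0.0065  0.0022] j [-0.31  0.36  1.71  0.    1.07 -1.89]
units [-0.025  1.343 -0.018]
twist total 0.0001
units after twist [-0.02170196  1.34340036 -0.00882236]
```

```bash
python3 -m pendant '{"offset":[[0,0.5,0],[0,0.5,0],[0,0.34,0],[0,0,0]],"twist":[0,0,0,0]}'; python3 -m pendant '{"offset":[[0,0,-0.2],[0,0,-0.2],[0,0,-0.2],[0,0,-0.2],[0,0,-0.15]],"twist":[0,0,0,0,0]}'; python3 w.py .592 -.049 .128
```

```text
clock: 6.45
ee_pos: [0.5063, -0.048, 0.13]
eef_rot: [-0.499, -0.5, 0.501, 0.501]
ft_force: [-0.3, 0.2, 0.3]
opening: 0.0006
clock: 7.08
ee_pos: [0.5749, -0.0478, 0.1325]
eef_rot: [-0.497, -0.498, 0.502, 0.502]
ft_force: [-10.8, -0.1, 10.1]
opening: 0.0006
t 7.08 tcp [ 0.5749 -0.0478  0.1325] psi 90.08 F [-10.8  -0.1  10.1] op 0.0006 tilt [-0.0092  0.0008] j [-0.28  0.58  1.63 -0.    0.94 -1.85]
units [-0.016  0.058 -0.228]
```

```bash
python3 -m pendant '{"offset":[[0,0,-0.12],[0,0,-0.1],[0,0,-0.05],[0,0,0]],"twist":[0,0,0,0]}'
python3 - <<'E'
from h import *
p,d=grab('top','top2');cv2.imwrite('pics/top2z.png',cv2.resize(p[100:300,170:370,::-1],(600,600),interpolation=cv2.INTER_CUBIC))
p,d=grab('side','side2');cv2.imwrite('pics/side2z.png',cv2.resize(p[100:300,180:380,::-1],(600,600),interpolation=cv2.INTER_CUBIC))
E
python3 w.py
```

```text
clock: 7.58
ee_pos: [0.5991, -0.0486, 0.1314]
eef_rot: [0.5, 0.5, -0.5, -0.5]
ft_force: [0.5, 0.6, -0.9]
opening: 0.0005
t 7.67 tcp [ 0.5982 -0.0485  0.131 ] psi 90.00 F [-0.2  0.6 -0. ] op 0.0000 tilt [-0.0003  0.0001] j [-0.27  0.61  1.58  0.    0.95 -1.84]
```

View pics/side2z.png

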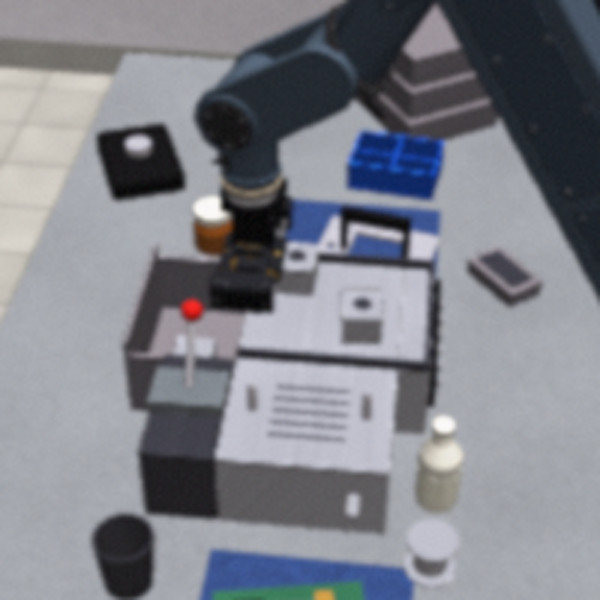

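```bash
python3 -m pendant '{"offset":[[0,-0.6,0.1],[0,-0.2,0.5],[0,0,0.64],[-0.6,0,0],[-0.55,0,0]],"twist":[0,0,0,0,0]}'; python3 -m pendant '{"offset":[[0,0.4,0],[0,0.4,0],[0,0,0]],"twist":[0,0,0]}';python3 w.py .506 -.135 .130
```

```text
clock: 8.3
ee_pos: [0.5044, -0.1352, 0.1913]
eef_rot: [0.5, 0.5, -0.5, -0.5]
ft_force: [1.4, 0.0, -0.6]
opening: 0.0004
clock: 8.68
ee_pos: [0.5033, -0.1341, 0.1293]
eef_rot: [-0.498, -0.499, 0.5, 0.502]
ft_force: [-0.2, -0.6, 0.3]
opening: 0.0005
t 8.68 tcp [ 0.5033 -0.1341  0.1293] psi 89.96 F [-0.2 -0.6  0.3] op 0.0005 tilt [-0.0052  0.0027] j [-0.48  0.53  1.78  0.    0.84 -2.05]
units [-0.012 -0.01  -0.036]
```

```bash
python3 -m pendant '{"offset":[[0,0,-0.25],[0,0,-0.25],[0,0,-0.2],[0,0,-0.2],[0,0,-0.15]],"twist":[0,0,0,0,0]}'; python3 -m pendant '{"offset":[[0,0,-0.15],[0,0,-0.15],[0,0,-0.05],[0,0,0]],"twist":[0,0,0,0]}';python3 w.py
```

```text
clock: 9.3
ee_pos: [0.5795, -0.1336, 0.1322]
eef_rot: [-0.496, -0.498, 0.503, 0.503]
ft_force: [-9.8, 0.1, 9.1]
opening: 0.0005
clock: 9.8
ee_pos: [0.6105, -0.1348, 0.131]
eef_rot: [-0.5, -0.5, 0.5, 0.5]
ft_force: [0.0, 0.4, -0.1]
opening: 0.0005
t 9.80 tcp [ 0.6105 -0.1348  0.131 ] psi 90.01 F [ 0.   0.4 -0.1] op 0.0005 tilt [-0. -0.] j [-0.4   0.64  1.51 -0.    0.99 -1.97]
```

```bash
python3 -m pendant '{"offset":[[0,-0.7,0],[0,-0.2,0.6],[0.3,0,0.7],[0.4,0,0.7],[0.4,0,0.65]],"twist":[0,0,0,0,0]}';python3 -m pendant '{"offset":[[0,0,0]],"twist":[0]}'
python3 - <<'E'
from h import *
p,d=grab('top','top3');cv2.imwrite('pics/top3z.png',cv2.resize(p[100:300,170:370,::-1],(600,600),interpolation=cv2.INTER_CUBIC))
p,d=grab('side','side3');cv2.imwrite('pics/side3z.png',cv2.resize(p[100:300,180:380,::-1],(600,600),interpolation=cv2.INTER_CUBIC))
E
python3 w.py .41 -.0475 .128
```

```text
clock: 10.42
ee_pos: [0.4091, -0.0514, 0.1985]
eef_rot: [-0.5, -0.5, 0.5, 0.5]
ft_force: [0.1, 0.0, 0.9]
opening: 0.0004
clock: 10.55
ee_pos: [0.4051, -0.049, 0.1979]
eef_rot: [-0.497, -0.499, 0.501, 0.502]
ft_force: [0.7, 0.6, 0.7]
opening: 0.0002
t 10.65 tcp [ 0.4116 -0.0523  0.199 ] psi 90.02 F [ 0.4 -0.4  0.3] op 0.0005 tilt [ 0.0013 -0.0007] j [-0.4   0.28  1.96 -0.    0.89 -1.97]
units [0.065 0.946 0.023]
```

View pics/side3z.png

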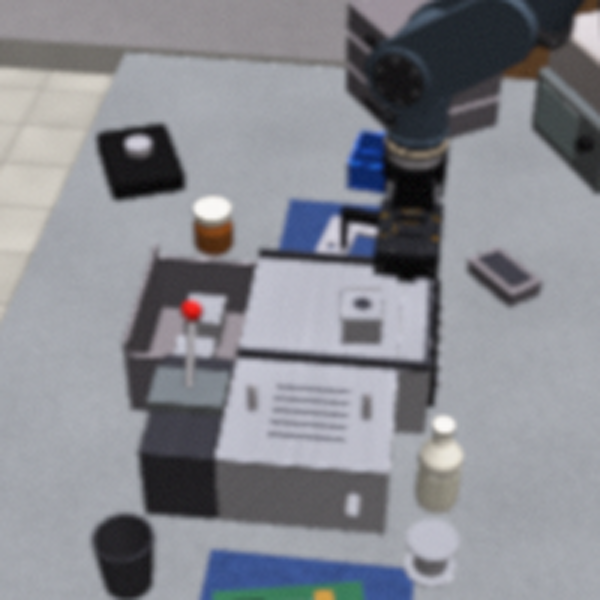

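View pics/top3z.png

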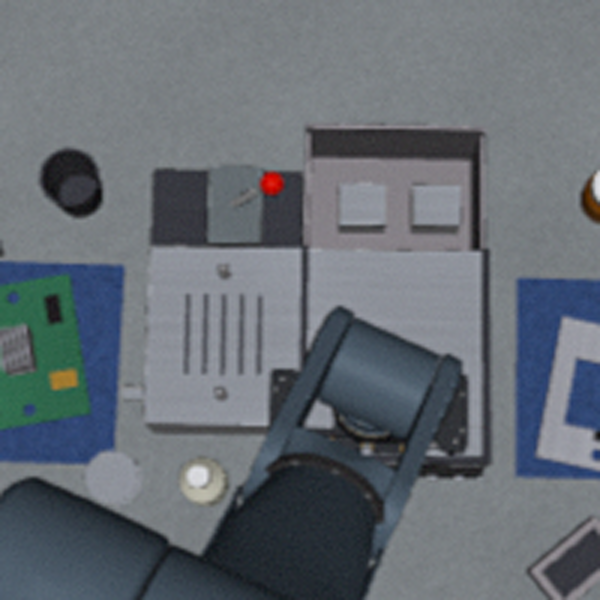

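```bash
python3 -m pendant '{"offset":[[0.05,0.5,0],[0,0.42,0.03],[0,0,0]],"twist":[0,0,0]}';python3 -m pendant '{"offset":[[0,0,-0.25],[0,0,-0.25],[0,0,-0.25],[0,0,-0.25],[0,0,-0.25]],"twist":[0,0,0,0,0]}';python3 - <<'E'
from h import *
p,d=grab('side','side4');cv2.imwrite('pics/side4z.png',cv2.resize(p[100:300,180:380,::-1],(600,600),interpolation=cv2.INTER_CUBIC))
E
python3 w.py
```

```text
clock: 11.02
ee_pos: [0.4093, -0.0489, 0.128]
eef_rot: [-0.499, -0.499, 0.5, 0.501]
ft_force: [0.2, -0.6, 0.0]
opening: 0.0
clock: 11.65
ee_pos: [0.4993, -0.0478, 0.1297]
eef_rot: [-0.497, -0.498, 0.502, 0.503]
ft_force: [-8.3, 0.3, 1.7]
opening: 0.0006
t 11.70 tcp [ 0.504  -0.0487  0.1302] psi 90.01 F [-3.   0.8 -1.2] op 0.0004 tilt [-0.0024  0.0004] j [-0.32  0.51  1.81 -0.    0.82 -1.89]
```

View pics/side4z.png

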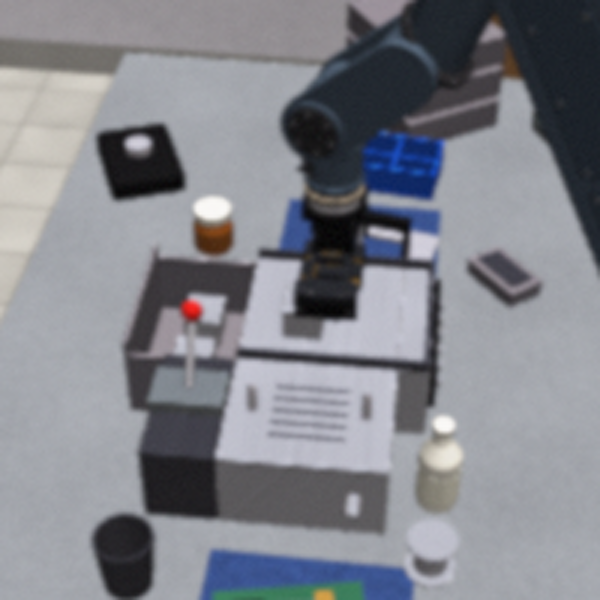

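A is sliding straight. I'll finish the push.

```bash
python3 -m pendant '{"offset":[[0,0,-0.25],[0,0,-0.2],[0,0,-0.2],[0,0,-0.2],[0,0,-0.15]],"twist":[0,0,0,0,0]}';python3 -m pendant '{"offset":[[0,0,-0.15],[0,0,-0.1],[0,0,0],[0,0,0]],"twist":[0,0,0,0]}';python3 - <<'E'
from h import *
p,d=grab('side','side5');cv2.imwrite('pics/side5z.png',cv2.resize(p[100:300,180:380,::-1],(600,600),interpolation=cv2.INTER_CUBIC))
E
python3 w.py
```

```text
clock: 12.32
ee_pos: [0.5732, -0.0481, 0.1304]
eef_rot: [-0.496, -0.497, 0.503, 0.503]
ft_force: [-12.6, 0.2, 10.0]
opening: 0.0001
clock: 12.82
ee_pos: [0.597, -0.0487, 0.1298]
eef_rot: [0.5, 0.5, -0.5, -0.5]
ft_force: [0.1, -0.3, 0.8]
opening: 0.0005
t 12.88 tcp [ 0.5967 -0.0486  0.1296] psi 89.99 F [0.2 0.1 0.6] op 0.0004 tilt [ 0. -0.] j [-0.27  0.61  1.58  0.    0.95 -1.84]
```

View pics/side5z.png

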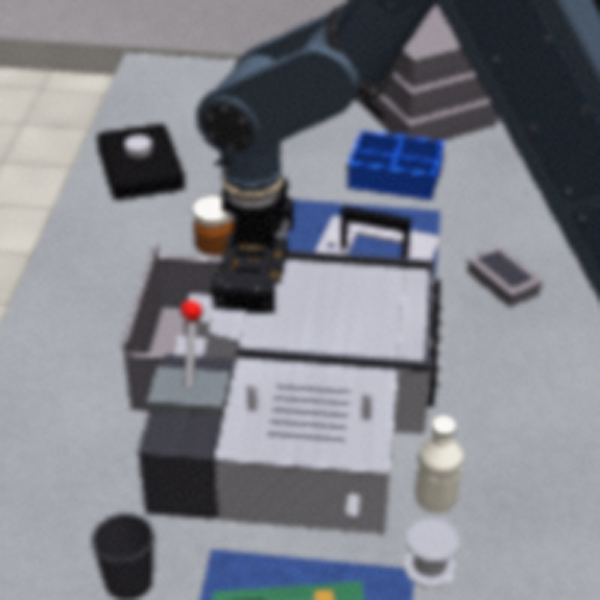

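```bash
python3 -m pendant '{"offset":[[0,-0.6,0.2],[0,-0.4,0.6],[0,0,0.8],[0,0,0.7],[0,0,0]],"twist":[0,0,0,0,0]}';python3 - <<'E'
from h import *
p,d=grab('side','side6');cv2.imwrite('pics/side6z.png',cv2.resize(p[160:260,200:300,::-1],(600,600),interpolation=cv2.INTER_CUBIC))
p,d=grab('top','top6');cv2.imwrite('pics/top6z.png',cv2.resize(p[130:230,250:350,::-1],(600,600),interpolation=cv2.INTER_CUBIC))
P=cloud('top',d)
for v in range(152,186,2): print(v,[P[v,u].round(3)[[0,2]].tolist() for u in range(283,300,6)])
E
python3 w.py
```

```text
clock: 13.5
ee_pos: [0.4188, -0.047, 0.2041]
eef_rot: [-0.498, -0.499, 0.501, 0.502]
ft_force: [-0.4, 0.2, 0.4]
opening: 0.0004
152 [[0.75, 0.011], [0.752, 0.009], [0.751, 0.014]]
154 [[0.745, 0.006], [0.745, 0.006], [0.745, 0.008]]
156 [[0.737, 0.005], [0.735, 0.014], [0.738, 0.008]]
158 [[0.729, 0.007], [0.732, 0.001], [0.731, 0.005]]
160 [[0.723, 0.001], [0.721, 0.012], [0.723, 0.008]]
162 [[0.7, 0.054], [0.701, 0.052], [0.702, 0.054]]
164 [[0.692, 0.056], [0.694, 0.054], [0.693, 0.059]]
166 [[0.687, 0.048], [0.686, 0.054], [0.687, 0.054]]
168 [[0.678, 0.055], [0.679, 0.054], [0.678, 0.061]]
170 [[0.671, 0.055], [0.673, 0.049], [0.671, 0.058]]
172 [[0.664, 0.052], [0.651, 0.103], [0.651, 0.107]]
174 [[0.656, 0.055], [0.647, 0.093], [0.647, 0.096]]
176 [[0.657, 0.025], [0.638, 0.1], [0.64, 0.095]]
178 [[0.654, 0.01], [0.631, 0.101], [0.633, 0.095]]
180 [[0.647, 0.005], [0.624, 0.099], [0.625, 0.099]]
182 [[0.639, 0.011], [0.619, 0.092], [0.619, 0.096]]
184 [[0.607, 0.11], [0.608, 0.108], [0.608, 0.11]]
t 13.60 tcp [ 0.4247 -0.0489  0.205 ] psi 89.96 F [1.1 1.1 0.2] op 0.0004 tilt [ 0.0019 -0.0007] j [-0.38  0.29  1.93  0.    0.92 -1.95]
```

View pics/side6z.png

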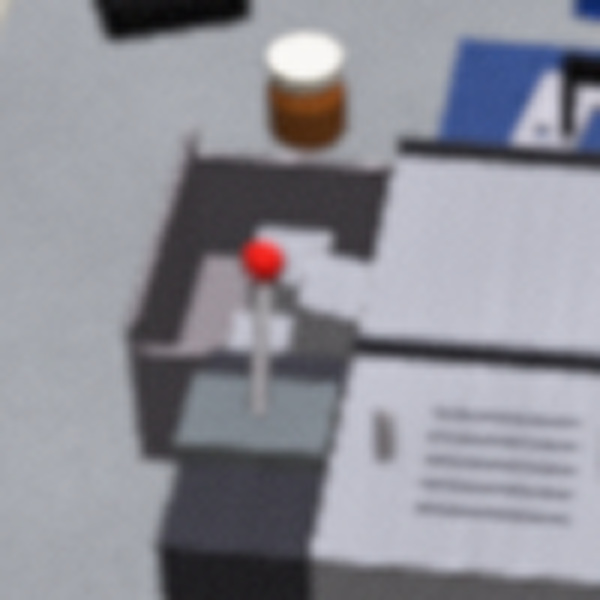

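View pics/top6z.png

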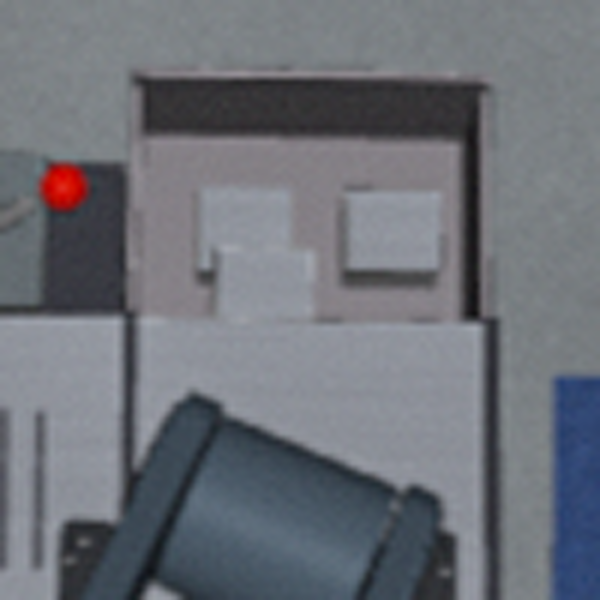

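```bash
python3 - <<'E'
from h import *
print(onplane('top',[[286.2,171.3],[302.5,171.3],[286.2,183.3],[302.5,183.3]],.098))
E
python3 -m pendant '{"offset":[[0,-0.3,0],[0,-0.2,0],[0,0,0],[0,0,0],[0,0,0]],"twist":[0.028,0.028,0.028,0.028,0.028]}';python3 -m pendant '{"offset":[[0,0,0],[0,0,0],[0,0,0],[0,0,0],[0,0,0]],"twist":[0.028,0.028,0.028,0.026,0]}'; python3 w.py .634 -.057 .12 0
```

```text
[[ 0.65480545 -0.03197306  0.098     ]
 [ 0.65659644 -0.08755455  0.098     ]
 [ 0.61279934 -0.03302763  0.098     ]
 [ 0.61454987 -0.08833984  0.098     ]]
clock: 14.22
ee_pos: [0.4264, -0.0491, 0.2423]
eef_rot: [0.666, 0.238, -0.237, -0.665]
ft_force: [1.6, -0.1, -0.1]
opening: 0.0003
clock: 14.85
ee_pos: [0.426, -0.049, 0.2422]
eef_rot: [0.707, 0.001, -0.0, -0.707]
ft_force: [0.3, 0.3, -0.2]
opening: 0.0006
t 14.85 tcp [ 0.426  -0.049   0.2422] psi 0.13 F [ 0.3  0.3 -0.2] op 0.0006 tilt [ 0.0015 -0.0006] j [-0.38  0.23  1.88  0.    1.03 -0.38]
units [ 2.77   1.634 -0.112]
twist total 0.0004
units after twist [ 2.77276858  1.62955986 -0.10633957]
```

```bash
python3 -m pendant '{"offset":[[0.7,0,-0.05],[0.7,0,-0.05],[0.7,0,-0.05],[0.67,0,0],[0,0,0]],"twist":[0,0,0,0,0]}';python3 -m pendant '{"offset":[[0,0.6,0],[0,0.6,0],[0,0.3,0],[0,0.1,0],[0,0.1,0]],"twist":[0,0,0,0,0]}'; python3 w.py .634 -.06 .1 0
```

```text
clock: 15.48
ee_pos: [0.6361, -0.0603, 0.2411]
eef_rot: [0.707, 0.002, -0.0, -0.707]
ft_force: [-0.5, -0.2, -0.3]
opening: 0.0004
clock: 16.1
ee_pos: [0.6324, -0.06, 0.1151]
eef_rot: [0.707, 0.001, 0.0, -0.707]
ft_force: [0.5, 0.0, 0.3]
opening: 0.0007
t 16.10 tcp [ 0.6324 -0.06    0.1151] psi 0.05 F [0.5 0.  0.3] op 0.0007 tilt [ 0.0013 -0.0004] j [-0.27  0.67  1.5  -0.    0.97 -0.27]
units [ 0.021  0.201 -0.   ]
twist total 0.0001
units after twist [ 0.0208459   0.20074017 -0.00038029]
```

```bash
python3 -m pendant '{"offset":[[0,0.1,0],[0,0.06,0],[0,0.05,0]],"twist":[0,0,0]}';python3 -m pendant '{"offset":[[0,0.05,0],[0,0.04,0]],"twist":[0,0]}'
```

```text
clock: 16.48
ee_pos: [0.6325, -0.0599, 0.0998]
eef_rot: [0.707, 0.0, 0.0, -0.707]
ft_force: [-4.2, 1.0, 20.3]
opening: 0.0003
clock: 16.73
ee_pos: [0.6326, -0.06, 0.0993]
eef_rot: [0.708, 0.001, 0.001, -0.707]
ft_force: [-13.4, 2.1, 46.6]
opening: 0.0005
```

```bash
python3 -m pendant '{"offset":[[0,-0.5,0],[0,-0.8,0],[0,-0.8,0],[-0.4,-0.3,0.4],[-0.5,0,0.6]],"twist":[0,0,0,0,-0.028]}' -1;  python3 - <<'E'
from h import *
p,d=grab('side','side7');cv2.imwrite('pics/side7z.png',cv2.resize(p[160:260,200:300,::-1],(600,600),interpolation=cv2.INTER_CUBIC))
p,d=grab('top','top7');cv2.imwrite('pics/top7z.png',cv2.resize(p[130:230,250:350,::-1],(600,600),interpolation=cv2.INTER_CUBIC))
E
python3 w.py
```

```text
clock: 17.35
ee_pos: [0.5663, 0.0147, 0.2752]
eef_rot: [0.705, 0.066, -0.06, -0.704]
ft_force: [0.4, 0.5, -0.5]
opening: 0.0425
t 17.45 tcp [0.5597 0.0192 0.2727] psi 10.40 F [-0.9 -0.7 -0.1] op 0.0507 tilt [-0.0039  0.0023] j [-0.17  0.39  1.53  0.    1.23 -0.35]
```

View pics/side7z.png

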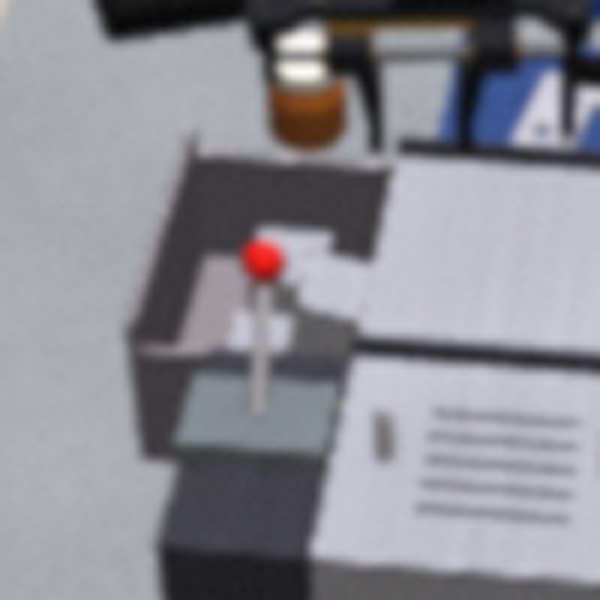

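The lever is still open. All three weights are in the bin, one of them leaning on another. Next, I'll refine the board, cover and pin positions.

```bash
cat > meas.py <<'E'
from h import *
p=cv2.imread('pics/top3.png')
hsv=cv2.cvtColor(p,cv2.COLOR_BGR2HSV)
def grid(X,z,h=0.0005):pass
def rectify(x0,x1,y0,y1,z,fn,s=0.001):
    xs=np.arange(x0,x1,s);ys=np.arange(y0,y1,s); gx,gy=np.meshgrid(xs,ys,indexing='ij')
    uv=proj('top',np.c_[gx.ravel(),gy.ravel(),np.full(gx.size,z)]).reshape(gx.shape+(2,)).astype(np.float32)
    return cv2.remap(p,uv[...,0],uv[...,1],cv2.INTER_CUBIC)
if __name__=='__main__':
    # board: outline incl. everything non-blue non-gray: mat blue mask complement
    m=((hsv[...,0]>40)&(hsv[...,0]<90)&(hsv[...,1]>70)).astype(np.uint8); m[:180]=0;m[260:]=0;m[:,:140]=0;m[:,215:]=0
    big=rectify(.38,.62,.23,.47,.006,'b'); hb=cv2.cvtColor(big,cv2.COLOR_BGR2HSV)
    m=((hb[...,0]>40)&(hb[...,0]<90)&(hb[...,1]>70)).astype(np.uint8)
    c=max(cv2.findContours(m,0,2)[0],key=cv2.contourArea); r=cv2.minAreaRect(c)
    print('board ctr x %.4f y %.4f'%(.38+r[0][1]*.001,.23+r[0][0]*.001),r[1],r[2])
    blue=((hb[...,0]>100)&(hb[...,0]<125)&(hb[...,1]>90)).astype(np.uint8)
    n,l,st,ce=cv2.connectedComponentsWithStats(blue)
    for i in range(1,n):
        if 40<st[i,4]<400: print('bhole',.38+ce[i][1]*.001,.23+ce[i][0]*.001,st[i])
    big=rectify(.34,.58,-.47,-.22,.008,'c'); hb=cv2.cvtColor(big,cv2.COLOR_BGR2HSV); cv2.imwrite('pics/cov.png',cv2.resize(big,None,fx=2,fy=2))
    blue=((hb[...,0]>100)&(hb[...,0]<125)&(hb[...,1]>90)).astype(np.uint8)
    m=((hb[...,1]<70)&(hb[...,2]>100)).astype(np.uint8)
    n,l,st,ce=cv2.connectedComponentsWithStats(blue)
    for i in range(1,n):
        if 40<st[i,4]<400: print('chole',.34+ce[i][1]*.001,-.47+ce[i][0]*.001,st[i])
    c=max(cv2.findContours(cv2.morphologyEx(m,cv2.MORPH_OPEN,np.ones((5,5))),0,2)[0],key=cv2.contourArea); r=cv2.minAreaRect(c)
    print('cover ctr x %.4f y %.4f'%(.34+r[0][1]*.001,-.47+r[0][0]*.001),r[1],r[2])
    big=rectify(.34,.58,-.47,-.22,.080,'c'); g=cv2.cvtColor(big,cv2.COLOR_BGR2GRAY); cv2.imwrite('pics/cov80.png',cv2.resize(big,None,fx=2,fy=2))
    big=rectify(.4,.62,.02,.2,.148,'n'); cv2.imwrite('pics/nest.png',cv2.resize(big,None,fx=3,fy=3))
E
python3 meas.py
```

```text
board ctr x 0.4998 y 0.3492 (170.16061401367188, 139.57908630371094) 78.07926177978516
bhole 0.43303174603174605 0.33496031746031746 [ 99  47  13  13 126]
bhole 0.5659915966386555 0.3630672268907563 [127 180  13  13 119]
chole 0.3992087912087912 -0.3304725274725274 [135  54  10  11  91]
chole 0.531752380952381 -0.3563142857142857 [109 186  11  12 105]
cover ctr x 0.4595 y -0.3455 (239.0, 249.0) 90.0
```

Run:
```python
import cv2,numpy as np
a=cv2.imread('pics/cov.png');b=cv2.imread('pics/cov80.png');cv2.imwrite('pics/cc.png',np.hstack([a[:480,:390],b[:480,:390]]))
```

```text
(no output)
```

View pics/nest.png

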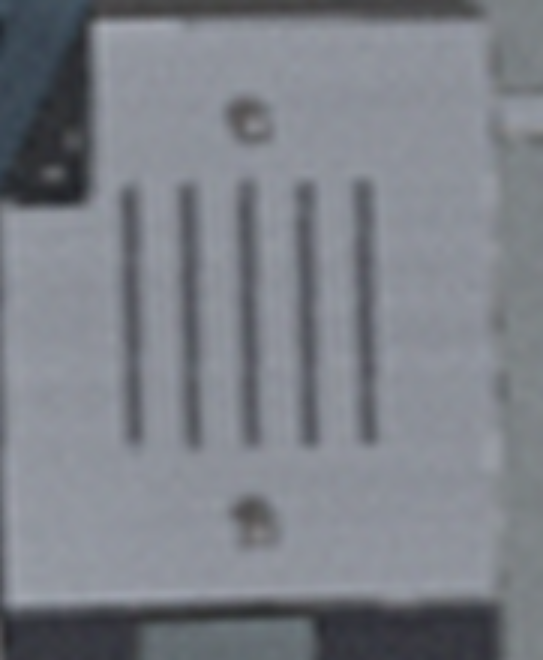

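View pics/cc.png

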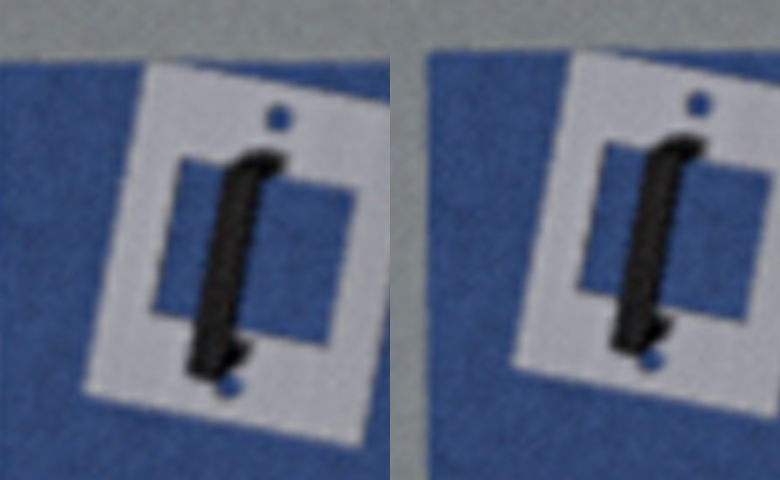

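Run:
```python
import meas
from meas import *
for fn in ('top3','top0'):
    meas.p=cv2.imread('pics/%s.png'%fn)
    big=rectify(.4,.62,.02,.2,.11,'n'); g=cv2.cvtColor(big,cv2.COLOR_BGR2GRAY).astype(np.uint8)
    m=((g<112)).astype(np.uint8)
    n,l,st,ce=cv2.connectedComponentsWithStats(m)
    A=[];C=[]
    for i in range(1,n):
        if st[i,3]>60 and st[i,2]<14 and st[i,4]>150:
            q=np.argwhere(l==i); ln=cv2.fitLine(q.astype(np.float32),cv2.DIST_L2,0,.01,.01).ravel(); A.append(np.degrees(np.arctan(ln[1]/ln[0]))); C.append(q.mean(0))
    C=np.array(C)*.001+[.4,.02]; C=C[np.argsort(C[:,1])]; print(fn,'slits',len(A),np.round(A,2),C.round(4),C.mean(0))
    l2=np.polyfit(C[:,1],C[:,0],1); print('perp angle',-np.degrees(l2[0]))
    big=rectify(.4,.62,.02,.2,.145,'n'); g=cv2.cvtColor(big,cv2.COLOR_BGR2GRAY)
    for (x,y) in((.441,.105),(.576,.107)):
        w=slice(int((x-.4)*1000)-14,int((x-.4)*1000)+14),slice(int((y-.02)*1000)-14,int((y-.02)*1000)+14)
        s=g[w]; wt=np.clip(125-s.astype(float),0,None); ii=np.argwhere(wt>8); 
        yy,xx=np.mgrid[:28,:28]; cen=((wt*yy).sum()/wt.sum(),(wt*xx).sum()/wt.sum())
        print('pin blob ctr',x-.014+cen[0]*.001,y-.014+cen[1]*.001,'ext x',x-.014+ii[:,0].min()*.001,x-.014+ii[:,0].max()*.001,'y',y-.014+ii[:,1].min()*.001,y-.014+ii[:,1].max()*.001)
# predicted blob: render pin silhouette centroid in z=.145 plane for pin at (x,y)
k,D,R,t=K('top'); o=-R.T@t
def pred(x,y):
    P=[]
    for z in np.linspace(.11,.15,17):
        r=.006 if z<.14 else .006-.0035*(z-.14)/.01
        for a in np.linspace(0,2*np.pi,24): P.append((x+r*np.cos(a),y+r*np.sin(a),z))
    P=np.array(P); d=P-o; X=o+d*((.145-o[2])/d[:,2])[:,None]; h=cv2.convexHull(X[:,:2].astype(np.float32)*1000); M=cv2.moments(h)
    h=h.reshape(-1,2)/1000; return M['m10']/M['m00']/1000-x,M['m01']/M['m00']/1000-y,h.min(0)-[x,y],h.max(0)-[x,y]
print(pred(.441,.105),pred(.577,.107))
# bar in plane .080
meas.p=cv2.imread('pics/top3.png')
big=rectify(.34,.58,-.47,-.22,.080,'c'); g=cv2.cvtColor(big,cv2.COLOR_BGR2GRAY); m=(g<70).astype(np.uint8)
c=max(cv2.findContours(m,0,2)[0],key=cv2.contourArea); r=cv2.minAreaRect(c); print('bar',.34+r[0][1]*.001,-.47+r[0][0]*.001,r[1:])
c=c.reshape(-1,2); print('bar ext x',.34+c[:,1].min()*.001,.34+c[:,1].max()*.001)
big=rectify(.34,.58,-.47,-.22,.008,'c'); hb=cv2.cvtColor(big,cv2.COLOR_BGR2HSV)
m=((hb[...,1]<70)&(hb[...,2]>100)).astype(np.uint8); n,l,st,ce=cv2.connectedComponentsWithStats(m); print(st)
```

```text
top3 slits 5 [1.29 1.37 1.4  1.2  1.37] [[0.511  0.0652]
 [0.5109 0.0852]
 [0.5113 0.1051]
 [0.5105 0.1251]
 [0.5095 0.145 ]] [0.5106196  0.10513291]
perp angle 0.9966389989138599
pin blob ctr 0.44039555277168807 0.1024425305355465 ext x 0.434 0.448 y 0.097 0.11
pin blob ctr 0.57327575 0.10395775 ext x 0.567 0.582 y 0.097 0.111
top0 slits 5 [1.18 1.19 1.17 1.32 1.07] [[0.5105 0.0652]
 [0.5109 0.0851]
 [0.5113 0.1051]
 [0.5109 0.1251]
 [0.5104 0.1451]] [0.51078987 0.10510786]
perp angle 0.054667742998323304
pin blob ctr 0.44082558139534883 0.10305223027068242 ext x 0.433 0.449 y 0.096 0.111
pin blob ctr 0.5740338273195875 0.10410985824742268 ext x 0.566 0.584 y 0.096 0.112
(-0.002561195607605926, -0.001360472246622238, array([-0.01040854, -0.00828134]), array([0.00530826, 0.00561042])) (-0.004383571968135214, -0.0013912646895746644, array([-0.01360009, -0.00832827]), array([0.00484296, 0.00560357]))
bar 0.47349998474121097 -0.33850001525878903 ((222.99996948242188, 210.99996948242188), -0.0)
bar ext x 0.36800000000000005 0.5790000000000001
[[    0    30   236   210 32872]
 [    0     0   250   240 27128]]
```

```bash
python3 -m pendant '{"offset":[[0,0,0.4],[0,0,0.4],[0,0,0],[0,0,0],[0,0,0]],"twist":[-0.0285,-0.0285,-0.0285,-0.0285,-0.0285]}' -1 30;python3 -m pendant '{"offset":[[0,0,0],[0,0,0],[0,0,0],[0,0,0],[0,0,0]],"twist":[-0.0285,-0.0285,-0.0285,-0.026,0]}'; python3 w.py .4996 .3491 .014 101.9
python3 - <<'E'
import meas
from meas import *
big=rectify(.38,.56,-.42,-.26,.080,'c'); g=cv2.cvtColor(big,cv2.COLOR_BGR2GRAY)
for th in(50,60):
    m=(g<th).astype(np.uint8); c=max(cv2.findContours(m,0,2)[0],key=cv2.contourArea); r=cv2.minAreaRect(c); print(.38+r[0][1]*.001,-.42+r[0][0]*.001,r[1:])
E
```

```text
clock: 18.08
ee_pos: [0.5492, 0.0727, 0.2721]
eef_rot: [0.607, 0.363, -0.362, -0.607]
ft_force: [-0.3, 0.0, 0.2]
opening: 0.0861
clock: 18.7
ee_pos: [0.5492, 0.0726, 0.2721]
eef_rot: [0.448, 0.547, -0.547, -0.448]
ft_force: [0.3, 0.3, -0.3]
opening: 0.087
t 18.70 tcp [0.5492 0.0726 0.2721] psi 101.37 F [ 0.3  0.3 -0.3] op 0.0870 tilt [ 0.0005 -0.0001] j [-0.07  0.38  1.55 -0.    1.21 -1.84]
units [ 3.746  3.441 -0.077]
twist total -0.0015
units after twist [ 3.74433345  3.4415986  -0.11324153]
0.4621984710693359 -0.3383583374023437 ((27.26685905456543, 110.55966186523438), 10.4207124710083)
0.4638016891479492 -0.3392912445068359 ((29.566980361938477, 114.93187713623047), 10.933816909790039)
```

```bash
python3 -m pendant '{"offset":[[0.75,0,-0.02],[0.75,0,-0.02],[0.75,0,-0.02],[0.75,0,-0.02],[0.74,0,-0.02]],"twist":[-0.0015,0,0,0,0]}';python3 -m pendant '{"offset":[[0,0.7,0],[0,0.7,0],[0,0.7,0],[0,0.5,0],[0,0,0]],"twist":[0,0,0,0,0]}'; python3 w.py .4996 .3491 .014 101.9
```

```text
clock: 19.32
ee_pos: [0.498, 0.3505, 0.2722]
eef_rot: [0.446, 0.549, -0.549, -0.446]
ft_force: [-0.1, -0.3, 0.4]
opening: 0.087
clock: 19.95
ee_pos: [0.496, 0.3477, 0.074]
eef_rot: [-0.444, -0.547, 0.551, 0.447]
ft_force: [-0.2, 0.3, 0.1]
opening: 0.0871
t 19.95 tcp [0.496  0.3477 0.074 ] psi 101.91 F [-0.2  0.3  0.1] op 0.0871 tilt [-0.0066 -0.0031] j [ 0.43  0.7   1.59 -0.    0.86 -1.35]
units [ 0.01   0.8   -0.056]
twist total 0.0
units after twist [ 0.00894269  0.80044798 -0.0507067 ]
```

```bash
python3 -m pendant '{"offset":[[0,0.3,0],[0,0.3,0],[0,0.2,0],[0,0,0],[0,0,0]],"twist":[0,0,0,0,0]}'; python3 w.py .4996 .3491 .014 101.9
```

```text
clock: 20.58
ee_pos: [0.499, 0.3492, 0.0182]
eef_rot: [0.445, 0.55, -0.549, -0.444]
ft_force: [-0.1, -0.4, 1.2]
opening: 0.0866
t 20.57 tcp [0.499  0.3492 0.0182] psi 102.04 F [-0.1 -0.4  1.2] op 0.0866 tilt [0.0019 0.0009] j [ 0.43  0.79  1.61 -0.    0.74 -1.35]
units [-0.003  0.056 -0.007]
twist total 0.0004
units after twist [-0.00317245  0.05584852 -0.00728441]
```

```bash
python3 -m pendant '{"offset":[[0,0.05,0],[0,0,0],[0,0,0],[0,0,0],[0,0,0]],"twist":[0,0,0,0,0]}' 1 40; python3 -m pendant '{"offset":[[0,0,0],[0,0,0],[0,-0.1,0],[0,-0.15,0],[0,0,0]],"twist":[0,0,0,0,0]}' 1 40;python3 w.py
```

```text
clock: 21.2
ee_pos: [0.4981, 0.3488, 0.0133]
eef_rot: [0.445, 0.55, -0.55, -0.445]
ft_force: [-0.1, -0.4, 0.4]
opening: 0.0451
clock: 21.82
ee_pos: [0.499, 0.3492, 0.0333]
eef_rot: [0.445, 0.551, -0.549, -0.444]
ft_force: [0.5, 0.1, -2.9]
opening: 0.0318
t 21.82 tcp [0.499  0.3492 0.0333] psi 102.06 F [ 0.5  0.1 -2.9] op 0.0318 tilt [0.0023 0.001 ] j [ 0.43  0.76  1.61 -0.    0.77 -1.35]
```

```bash
python3 -m pendant '{"offset":[[0,-0.4,0],[0,-0.6,0],[0,-0.7,0],[0,-0.6,0],[0,-0.3,0]],"twist":[0,0,0,0,0]}'; python3 -m pendant '{"offset":[[0,0,0],[0,0,0],[0,0,0]],"twist":[0.015,0.0154,0]}'; python3 w.py .5107 .105 .228 91.1
```

```text
clock: 22.45
ee_pos: [0.499, 0.3492, 0.2302]
eef_rot: [0.445, 0.551, -0.548, -0.444]
ft_force: [-0.1, -0.2, -2.3]
opening: 0.0315
clock: 22.82
ee_pos: [0.4977, 0.3486, 0.2269]
eef_rot: [-0.495, -0.505, 0.505, 0.495]
ft_force: [1.0, 0.2, -2.6]
opening: 0.0318
t 22.82 tcp [0.4977 0.3486 0.2269] psi 91.18 F [ 1.   0.2 -2.6] op 0.0318 tilt [-0.0006 -0.0003] j [ 0.43  0.5   1.47 -0.    1.17 -1.16]
units [-3.25  -0.013 -0.107]
twist total 0.0002
units after twist [-3.25012433 -0.01427487 -0.11151093]
```

```bash
python3 -m pendant '{"offset":[[-0.5,0,-0.02],[-0.6,0,-0.03],[-0.6,0,-0.02],[-0.6,0,-0.02],[-0.5,0,-0.02]],"twist":[0,0,0,0,0]}'; python3 -m pendant '{"offset":[[-0.3,0,0],[-0.15,0,0],[0,0,0],[0,0,0]],"twist":[0,0,0,0]}'
python3 - <<'E'
from h import *
p,d=grab('top','top8');cv2.imwrite('pics/top8z.png',cv2.resize(p[150:270,190:310,::-1],(600,600),interpolation=cv2.INTER_CUBIC))
p,d=grab('side','side8');cv2.imwrite('pics/side8z.png',cv2.resize(p[170:310,210:350,::-1],(600,600),interpolation=cv2.INTER_CUBIC))
E
python3 w.py .5107 .105 .228 91.1
```

```text
clock: 23.45
ee_pos: [0.5102, 0.1373, 0.227]
eef_rot: [-0.495, -0.505, 0.505, 0.495]
ft_force: [0.3, 0.7, -3.0]
opening: 0.0316
clock: 23.95
ee_pos: [0.511, 0.1061, 0.227]
eef_rot: [0.495, 0.505, -0.505, -0.495]
ft_force: [-1.0, 0.9, -3.1]
opening: 0.0319
t 24.05 tcp [0.511  0.1062 0.227 ] psi 91.20 F [-0.1  0.1 -2.7] op 0.0315 tilt [-0.      0.0003] j [-0.01  0.38  1.68  0.    1.07 -1.6 ]
units [-0.016 -0.013  0.004]
twist total 0.0003
units after twist [-0.01583531 -0.01291084  0.00441037]
```

View pics/top8z.png

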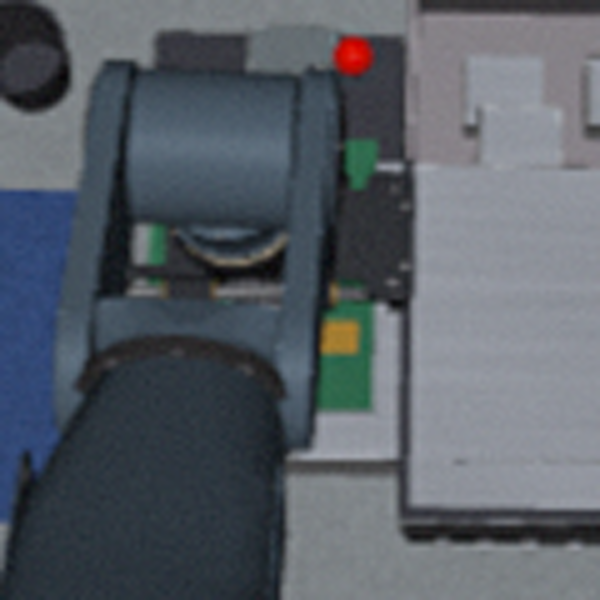

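View pics/side8z.png

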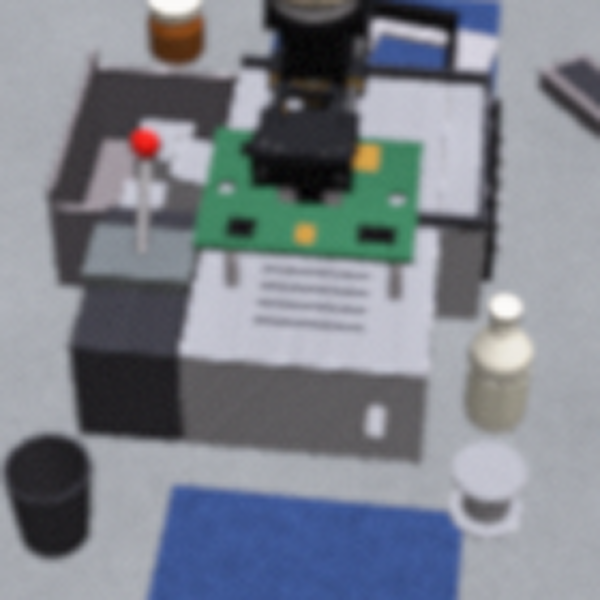

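```bash
cat > side.py <<'E'
from h import *
from scipy.optimize import least_squares
def holes(fn,z,boxes,inv=False):
    p=cv2.imread('pics/%s.png'%fn); out=[]
    for (u,v) in boxes:
        w=p[v-7:v+8,u-7:u+8].astype(float); big=cv2.resize(w,None,fx=8,fy=8,interpolation=cv2.INTER_CUBIC)
        s=big[...,2]-0.0 # red high in hole (grey deck), low in green
        wt=np.clip(s-(s.min()*.5+s.max()*.5),0,None); yy,xx=np.mgrid[:120,:120]
        mm=np.hypot(xx-60,yy-60)<36; wt=wt*mm
        c=np.array([(wt*xx).sum()/wt.sum(),(wt*yy).sum()/wt.sum()]); uv=(c+.5)/8-.5+[u-7,v-7]
        out.append(np.r_[uv,onplane('side',uv,z)[0]])
    return np.array(out)
E
python3 - <<'E'
from side import *
h=holes('side8',.2197,[(263,214),(303,217)]);print(h.round(4)); a,b=h[:,2:4]; print('mid',(a+b)/2,'dist',np.linalg.norm(a-b),'yaw',np.degrees(np.arctan2(*(a-b)[::-1])))
p=cv2.imread('pics/side3.png')
g=cv2.cvtColor(p,cv2.COLOR_BGR2GRAY)
for X in((.4432,.1042),(.5782,.1055)):
    q=proj('side',[[*X,.11],[*X,.15]]);print(q.round(1)); u,v=q.mean(0).astype(int); print(g[v-9:v+10,u-7:u+8])
E
```

```text
[[2.622914e+02 2.135580e+02 5.776000e-01 1.131000e-01 2.197000e-01]
 [3.032832e+02 2.164382e+02 4.386000e-01 1.101000e-01 2.197000e-01]]
mid [0.50813022 0.11160765] dist 0.13903344225577424 yaw 1.2351984745204796
[[300.9 238.1]
 [301.3 230. ]]
[[193 193 194 194 193 191 192 193 191 192 193 193 193 193 193]
 [193 192 195 195 193 191 192 191 192 192 193 193 191 194 193]
 [191 192 193 193 192 190 192 192 193 190 192 193 191 193 194]
 [189 191 192 192 191 189 191 193 192 191 190 192 193 193 194]
 [170 176 183 186 190 191 191 190 192 192 190 194 192 193 194]
 [151 159 170 182 188 190 188 186 187 186 190 193 192 192 194]
 [175 178 182 187 189 189 176 165 166 174 185 192 193 192 194]
 [187 187 189 191 190 183 165 140 139 157 179 192 192 193 194]
 [171 175 182 188 190 183 160 127 123 143 177 191 192 192 194]
 [153 160 174 186 189 182 157 125 113 142 175 189 192 192 194]
 [171 176 184 188 190 181 153 115 111 136 173 190 193 194 195]
 [184 189 190 191 191 179 150 114 109 137 173 190 191 192 194]
 [171 177 184 190 191 179 149 113 111 137 173 189 192 193 194]
 [152 162 179 189 190 179 151 120 114
[... 870 characters left out ...]
2 193]
 [127 170 191 194 194 181 154 139 150 168 183 192 192 191 189]
 [135 172 190 194 193 181 147 124 133 157 179 190 191 192 190]
 [146 178 192 193 194 180 145 117 124 151 176 188 190 190 187]
 [160 186 193 194 193 179 145 115 118 143 174 186 188 190 181]
 [165 189 193 195 193 180 145 114 115 141 172 187 190 189 183]
 [169 188 193 195 190 178 147 114 112 139 171 186 189 189 185]
 [177 189 194 192 190 181 152 120 118 141 172 187 188 187 182]
 [186 193 193 191 192 184 162 139 138 156 178 188 189 186 175]
 [190 192 192 191 192 190 181 169 169 176 184 186 189 188 179]
 [189 193 192 192 191 191 188 187 183 186 188 188 188 188 184]
 [191 192 192 193 192 190 190 190 191 190 188 189 188 182 173]]
```

```bash
python3 -m pendant '{"offset":[[-0.02,0.3,-0.01],[0,0.3,0],[0,0,0],[0,0,0]],"twist":[0,0,0,0]}'
python3 - <<'E'
from h import *
p,d=grab('side','side9');cv2.imwrite('pics/side9z.png',cv2.resize(p[190:270,230:330,::-1],(800,640)[:2] and (750,600),interpolation=cv2.INTER_CUBIC))
E
python3 w.py .5115 .1046 .12 91.1
```

```text
clock: 24.55
ee_pos: [0.5125, 0.1042, 0.1827]
eef_rot: [0.495, 0.505, -0.505, -0.495]
ft_force: [1.0, -0.1, -3.3]
opening: 0.0319
t 24.60 tcp [0.5127 0.1041 0.183 ] psi 91.15 F [-0.2  0.2 -3.1] op 0.0318 tilt [ 0.002 -0.   ] j [-0.01  0.45  1.73  0.    0.96 -1.6 ]
units [0.007 0.839 0.018]
twist total 0.0001
units after twist [0.00698531 0.83945913 0.01612245]
```

View pics/side9z.png

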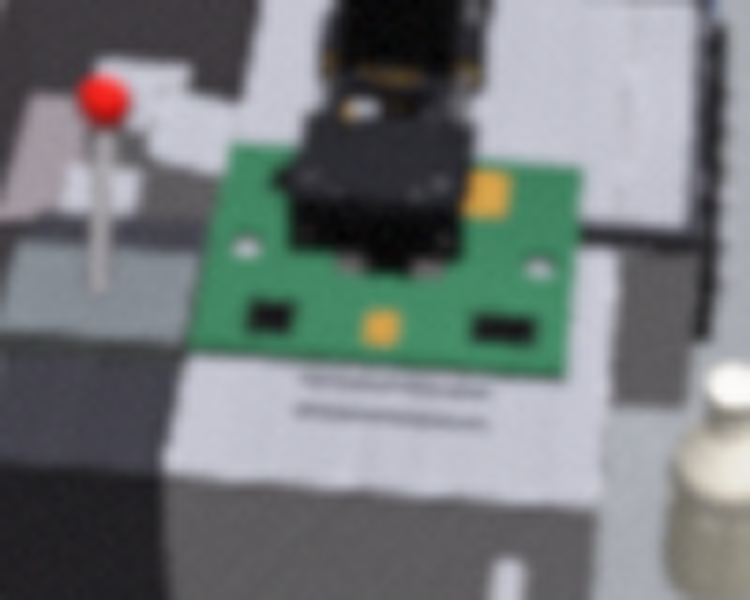

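```bash
python3 -m pendant '{"offset":[[0,0.12,0.01],[0,0.1,0],[0,0.06,0],[0,0.05,0],[0,0,0]],"twist":[0,0,0,0,0]}'
python3 - <<'E'
from h import *
p,d=grab('side','side10');cv2.imwrite('pics/side10z.png',cv2.resize(p[190:270,230:330,::-1],(750,600),interpolation=cv2.INTER_CUBIC))
E
python3 w.py .5115 .1046 .12 91.1
```

```text
clock: 25.22
ee_pos: [0.5108, 0.1039, 0.1569]
eef_rot: [-0.495, -0.505, 0.505, 0.496]
ft_force: [-0.2, 1.0, -2.7]
opening: 0.0316
t 25.27 tcp [0.5109 0.1039 0.1571] psi 91.11 F [ 0.1  0.2 -2.6] op 0.0318 tilt [-0.0008  0.0002] j [-0.01  0.48  1.76  0.    0.9  -1.6 ]
units [ 0.01   0.495 -0.009]
twist total 0.0
units after twist [ 0.00983198  0.49471805 -0.00849466]
```

View pics/side10z.png

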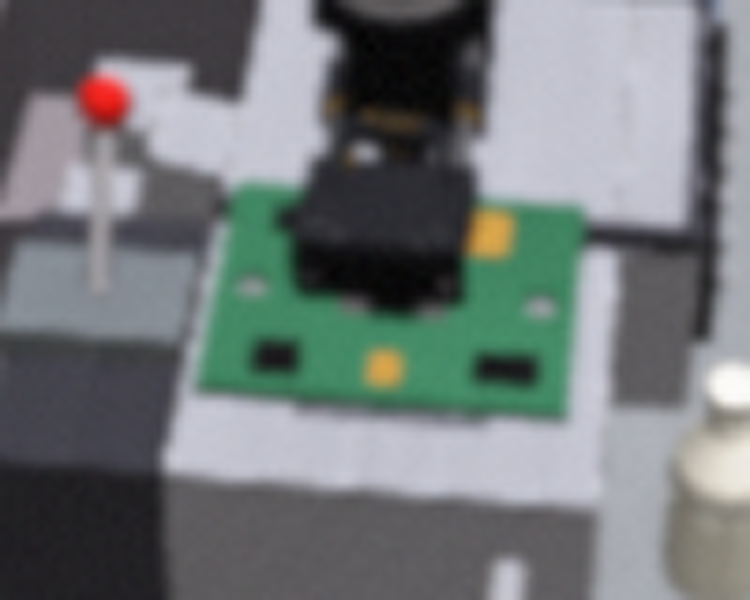

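```bash
python3 -m pendant '{"offset":[[0,0.05,0],[0,0.05,0],[0,0.05,0],[0,0,0]],"twist":[0,0,0,0]}'; python3 w.py .5115 .1046 .1233 91.1
```

```text
clock: 25.78
ee_pos: [0.5097, 0.1047, 0.1452]
eef_rot: [-0.494, -0.504, 0.505, 0.497]
ft_force: [-3.0, 4.4, -2.7]
opening: 0.0318
t 25.77 tcp [0.5097 0.1047 0.1452] psi 91.05 F [-3.   4.4 -2.7] op 0.0318 tilt [-0.003   0.0017] j [-0.01  0.5   1.77  0.    0.88 -1.6 ]
units [-0.002  0.292 -0.024]
twist total -0.0001
units after twist [-0.00149965  0.29250197 -0.02344966]
```

```bash
python3 -m pendant '{"offset":[[0.016,0.03,0.014],[0,0.05,0],[0,0.04,0],[0,0,0]],"twist":[0,0,0,0]}'; python3 w.py .5115 .1046 .1233 91.1
```

```text
clock: 26.28
ee_pos: [0.5098, 0.1049, 0.1366]
eef_rot: [-0.495, -0.505, 0.505, 0.495]
ft_force: [-1.9, 2.2, -3.9]
opening: 0.0321
t 26.27 tcp [0.5098 0.1049 0.1366] psi 91.10 F [-1.9  2.2 -3.9] op 0.0321 tilt [-0.0008  0.0001] j [-0.01  0.51  1.78  0.    0.85 -1.6 ]
units [-0.005  0.177 -0.022]
twist total -0.0
units after twist [-0.00471413  0.17705132 -0.02229919]
```

```bash
python3 -m pendant '{"offset":[[0.01,0.04,0.008],[0,0.04,0],[0,0.04,0],[0,0,0]],"twist":[0,0,0,0]}'; python3 w.py .5115 .1046 .1233 91.1
```

```text
clock: 26.78
ee_pos: [0.5099, 0.1054, 0.1278]
eef_rot: [0.495, 0.505, -0.505, -0.495]
ft_force: [0.3, 0.6, -2.9]
opening: 0.0316
t 26.77 tcp [0.5099 0.1054 0.1278] psi 91.13 F [ 0.3  0.6 -2.9] op 0.0316 tilt [ 0.0008 -0.0005] j [-0.01  0.53  1.78 -0.    0.83 -1.6 ]
units [-0.011  0.06  -0.021]
twist total 0.0001
units after twist [-0.01116384  0.06040382 -0.02103079]
```

Free of side load. Lowering the last 5 mm.

```bash
python3 -m pendant '{"offset":[[0,0.03,0],[0,0.02,0],[0,0.015,0],[0,0,0]],"twist":[0,0,0,0]}'; python3 w.py .5115 .1046 .1233 91.1
```

```text
clock: 27.28
ee_pos: [0.5098, 0.1056, 0.1233]
eef_rot: [0.495, 0.505, -0.505, -0.495]
ft_force: [0.1, -0.5, -2.0]
opening: 0.0318
t 27.27 tcp [0.5098 0.1056 0.1233] psi 91.12 F [ 0.1 -0.5 -2. ] op 0.0318 tilt [ 0.0008 -0.0001] j [-0.01  0.54  1.79 -0.    0.82 -1.6 ]
units [-0.014 -0.    -0.022]
twist total 0.0001
units after twist [-1.42832439e-02 -3.35105083e-05 -2.23060425e-02]
```

```bash
python3 -m pendant '{"offset":[[0,0.015,0],[0,0.01,0],[0,0,0]],"twist":[0,0,0]}'; python3 w.py
```

```text
clock: 27.65
ee_pos: [0.5098, 0.1056, 0.1232]
eef_rot: [0.496, 0.505, -0.505, -0.495]
ft_force: [-3.6, -1.1, 11.4]
opening: 0.0318
t 27.65 tcp [0.5098 0.1056 0.1232] psi 91.13 F [-3.6 -1.1 11.4] op 0.0318 tilt [ 0.0015 -0.0003] j [-0.01  0.54  1.79 -0.    0.82 -1.6 ]
```

```bash
python3 -m pendant '{"offset":[[0,-0.015,0],[0,0,0],[0,0,0],[0,0,0],[0,0,0]],"twist":[0,0,0,0,0]}' -0.6; python3 -m pendant '{"offset":[[0,-0.1,0],[0,-0.3,0],[0,-0.6,0],[0,-0.7,0],[0,-0.3,0]],"twist":[0,0,0,0,0]}'; python3 w.py .465 -.342 .3 80
```

```text
clock: 28.28
ee_pos: [0.5094, 0.1057, 0.1222]
eef_rot: [-0.495, -0.505, 0.505, 0.495]
ft_force: [-0.2, -0.3, -0.1]
opening: 0.0678
clock: 28.9
ee_pos: [0.5109, 0.1057, 0.2762]
eef_rot: [0.497, 0.506, -0.503, -0.494]
ft_force: [0.6, 0.4, -0.2]
opening: 0.0698
t 28.90 tcp [0.5109 0.1057 0.2762] psi 91.12 F [ 0.6  0.4 -0.2] op 0.0698 tilt [ 0.0062 -0.0001] j [-0.01  0.32  1.63 -0.    1.19 -1.6 ]
units [-5.957 -0.32   0.726]
twist total 0.0309
units after twist [-5.98537684 -0.317117   -0.43420219]
```

Run:
```python
import meas
from meas import *
p,d=grab('top','top11'); p2,d2=grab('side','side11');cv2.imwrite('pics/side11z.png',cv2.resize(p2[190:290,220:345,::-1],(750,600),interpolation=cv2.INTER_CUBIC))
meas.p=cv2.imread('pics/top11.png')
big=rectify(.34,.58,-.47,-.22,.008,'c'); hb=cv2.cvtColor(big,cv2.COLOR_BGR2HSV)
print('V plate',hb[30:60,100:180,2].mean(), big[5,5],hb[60,90])
blue=((hb[...,0]>100)&(hb[...,0]<125)&(hb[...,1]>90)).astype(np.uint8)
n,l,st,ce=cv2.connectedComponentsWithStats(blue)
for i in range(1,n):
    if st[i,4]>40: print('blue',.34+ce[i][1]*.001,-.47+ce[i][0]*.001,st[i]); 
    if st[i,4]>2000 and st[i,0]>20 :
        c=cv2.findContours((l==i).astype(np.uint8),0,2)[0][0]; print(cv2.minAreaRect(c))
for th in (150,165,175):
    m=((hb[...,2]>th)&(hb[...,1]<60)).astype(np.uint8); c=max(cv2.findContours(m,0,2)[0],key=cv2.contourArea); r=cv2.minAreaRect(c); print(th,.34+r[0][1]*.001,-.47+r[0][0]*.001,r[1:])
```

```text
V plate 143.11333333333334 [132 127 123] [116  12 165]
blue 0.48517691564036824 -0.3636819385481905 [    0    31   235   209 23791]
blue 0.3991555555555556 -0.33049999999999996 [135  54  10  11  90]
blue 0.45982259953161597 -0.37480093676814985 [  78   81   35   79 1708]
blue 0.4689351827153908 -0.32449586556415044 [ 116   85   61   86 3749]
((145.77740478515625, 128.22413635253906), (49.272701263427734, 79.48115539550781), 11.113040924072266)
blue 0.5312882882882883 -0.35664864864864865 [108 183  12  15 111]
150 0.46592895507812504 -0.34414083862304684 ((138.93963623046875, 169.05599975585938), 10.823012351989746)
165 0.4644160079956055 -0.3532119903564453 ((117.08052825927734, 165.11126708984375), 10.304845809936523)
175 0.5075000000000001 -0.38 ((5.0, 4.0), 90.0)
```

View pics/side11z.png

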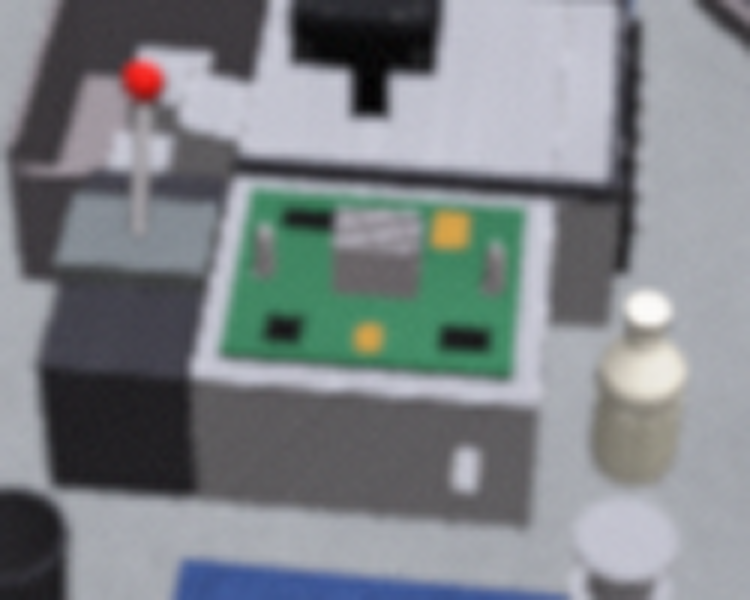

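View pics/top11.png

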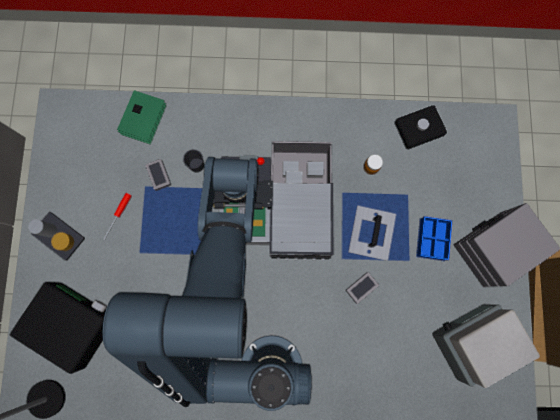

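```bash
python3 -m pendant '{"offset":[[0,0,0],[-0.7,0,0],[-0.8,0,-0.05],[-0.8,0,-0.05],[-0.8,0,-0.05]],"twist":[0.017,0.0168,0,0,0]}' -1; python3 w.py .4653 -.3433 .15 79;python3 -m pendant '{"offset":[[-0.8,0,-0.08],[-0.8,0,-0.08],[-0.8,0,-0.08],[-0.4,0.2,-0.05],[0,0,0]],"twist":[0,0,0,0,0]}'; python3 w.py .4653 -.3433 .051 79
```

```text
clock: 29.62
ee_pos: [0.4802, -0.1267, 0.2711]
eef_rot: [-0.545, -0.449, 0.45, 0.547]
ft_force: [0.5, 0.2, 0.7]
opening: 0.087
t 29.62 tcp [ 0.4802 -0.1267  0.2711] psi 78.96 F [0.5 0.2 0.7] op 0.0870 tilt [-0.002   0.0012] j [-0.48  0.29  1.68  0.    1.16 -1.86]
units [-2.873  1.612 -0.362]
twist total -0.0001
units after twist [-2.8723839   1.61467614 -0.35599434]
clock: 30.25
ee_pos: [0.4609, -0.3369, 0.2546]
eef_rot: [-0.545, -0.448, 0.449, 0.548]
ft_force: [-0.7, 0.1, 0.4]
opening: 0.0871
t 30.25 tcp [ 0.4609 -0.3369  0.2546] psi 78.73 F [-0.7  0.1  0.4] op 0.0871 tilt [-0.0033  0.0035] j [-0.83  0.42  1.53 -0.    1.2  -2.2 ]
units [-0.079  2.715 -0.085]
twist total -0.0007
units after twist [-0.0721573   2.71521463 -0.07369999]
```

```bash
python3 -m pendant '{"offset":[[-0.04,0.7,-0.05],[0,0.7,0],[0,0.5,0],[0,0,0]],"twist":[0,0,0,0]}'; python3 w.py .4653 -.3433 .051 79
```

```text
clock: 30.75
ee_pos: [0.4637, -0.3357, 0.1119]
eef_rot: [-0.542, -0.45, 0.45, 0.549]
ft_force: [0.0, -0.1, 0.6]
opening: 0.0873
t 30.75 tcp [ 0.4637 -0.3357  0.1119] psi 79.01 F [ 0.  -0.1  0.6] op 0.0873 tilt [-0.0061  0.007 ] j [-0.82  0.61  1.66  0.    0.88 -2.2 ]
units [-0.1    0.812 -0.047]
twist total 0.0
units after twist [-0.0956142   0.81266579 -0.04091005]
```

```bash
python3 -m pendant '{"offset":[[-0.05,0.3,0],[-0.04,0.3,0],[0,0.2,0],[0,0,0],[0,0,0]],"twist":[0,0,0,0,0]}'; python3 w.py .4653 -.3433 .051 79
python3 - <<'E'
from h import *
p,d=grab('top','top12');cv2.imwrite('pics/top12z.png',cv2.resize(p[180:280,320:445,::-1],(750,600),interpolation=cv2.INTER_CUBIC))
E
```

```text
clock: 31.38
ee_pos: [0.4649, -0.3462, 0.056]
eef_rot: [0.546, 0.45, -0.45, -0.545]
ft_force: [0.7, -0.3, -0.1]
opening: 0.087
t 31.38 tcp [ 0.4649 -0.3462  0.056 ] psi 78.97 F [ 0.7 -0.3 -0.1] op 0.0870 tilt [ 0.0012 -0.0012] j [-0.83  0.7   1.68  0.    0.76 -2.21]
units [0.04  0.066 0.002]
twist total -0.0001
units after twist [0.03944696 0.06636374 0.00230379]
```

View pics/top12z.png

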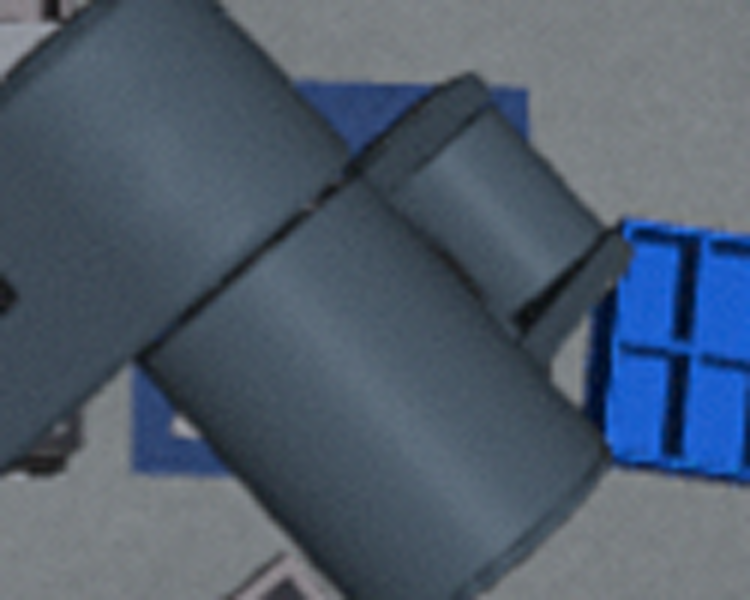

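```bash
python3 -m pendant '{"offset":[[0.035,0.06,0],[0,0,0],[0,0,0],[0,0,0],[0,0,0]],"twist":[0,0,0,0,0]}' 1 45; python3 -m pendant '{"offset":[[0,0,0],[0,0,0],[0,0,0],[0,0,0]],"twist":[0,0,0,0]}'; python3 w.py
```

```text
clock: 32.05
ee_pos: [0.4648, -0.3435, 0.0504]
eef_rot: [0.546, 0.449, -0.449, -0.546]
ft_force: [-0.8, 0.0, -0.1]
opening: 0.0449
clock: 32.55
ee_pos: [0.4648, -0.3432, 0.0504]
eef_rot: [-0.546, -0.45, 0.449, 0.546]
ft_force: [0.8, 0.3, 0.7]
opening: 0.0178
t 32.55 tcp [ 0.4648 -0.3432  0.0504] psi 78.95 F [0.8 0.3 0.7] op 0.0178 tilt [-0.0001  0.0003] j [-0.83  0.71  1.68  0.    0.75 -2.21]
```

```bash
python3 -m pendant '{"offset":[[0,-0.15,0],[0,-0.5,0],[0,-0.7,0],[0,-0.7,0],[0,-0.6,0]],"twist":[0,0,0,0,0]}'; python3 -m pendant '{"offset":[[0,-0.4,0],[0,0,0],[0,0,0]],"twist":[-0.01,-0.013,-0.0107]}'; python3 w.py .5098 .1056 .28 91.1
```

```text
clock: 33.17
ee_pos: [0.4643, -0.3431, 0.2512]
eef_rot: [0.546, 0.449, -0.45, -0.546]
ft_force: [0.5, -0.9, -5.0]
opening: 0.0179
clock: 33.55
ee_pos: [0.4641, -0.3428, 0.2796]
eef_rot: [-0.494, -0.505, 0.505, 0.495]
ft_force: [-0.1, 0.7, -4.2]
opening: 0.0174
t 33.55 tcp [ 0.4641 -0.3428  0.2796] psi 91.20 F [-0.1  0.7 -4.2] op 0.0174 tilt [-0.0005  0.0003] j [-0.83  0.4   1.49 -0.    1.25 -2.42]
units [ 5.964e+00 -4.000e-03 -7.350e-01]
twist total 0.0003
units after twist [ 5.96561716e+00 -5.26018612e-03 -7.24157500e-01]
```

```bash
python3 -m pendant '{"offset":[[0.4,0,-0.05],[0.7,0,-0.09],[0.75,0,-0.09],[0.75,0,-0.09],[0.75,0,-0.09]],"twist":[0,0,0,0,0]}'; python3 -m pendant '{"offset":[[0.75,0,-0.09],[0.75,0,-0.09],[0.6,0,-0.07],[0.35,0,-0.04],[0,0,0]],"twist":[0,0,0,0,0]}';python3 w.py .5098 .1056 .28 91.1
```

```text
clock: 34.17
ee_pos: [0.4899, -0.0897, 0.2791]
eef_rot: [-0.495, -0.504, 0.505, 0.496]
ft_force: [1.0, -0.7, -4.6]
opening: 0.018
clock: 34.8
ee_pos: [0.508, 0.0943, 0.279]
eef_rot: [-0.494, -0.505, 0.506, 0.495]
ft_force: [-0.1, -0.4, -4.3]
opening: 0.0179
t 34.80 tcp [0.508  0.0943 0.279 ] psi 91.27 F [-0.1 -0.4 -4.3] op 0.0179 tilt [-0.0014  0.0002] j [-0.03  0.31  1.63  0.    1.2  -1.63]
units [ 0.15  -0.014 -0.027]
twist total 0.0005
units after twist [ 0.15021856 -0.01366256 -0.02660958]
```

```bash
python3 -m pendant '{"offset":[[0.1,0.1,0],[0.05,0.1,-0.02],[0,0.1,0],[0,0,0],[0,0,0]],"twist":[0,0,0.0004,0,0]}'; python3 w.py .5098 .1056 .21 91.1
python3 - <<'E'
from side import *
p,d=grab('side','side13');cv2.imwrite('pics/side13z.png',cv2.resize(p[170:290,220:345,::-1],(625,600),interpolation=cv2.INTER_CUBIC))
p,d=grab('top','top13');cv2.imwrite('pics/top13z.png',cv2.resize(p[150:270,190:310,::-1],(600,600),interpolation=cv2.INTER_CUBIC))
E
```

```text
clock: 35.42
ee_pos: [0.5106, 0.1034, 0.2566]
eef_rot: [-0.496, -0.504, 0.504, 0.496]
ft_force: [-0.1, 0.1, -5.8]
opening: 0.0173
t 35.42 tcp [0.5106 0.1034 0.2566] psi 90.90 F [-0.1  0.1 -5.8] op 0.0173 tilt [ 0.     -0.0001] j [-0.01  0.35  1.65 -0.    1.15 -1.6 ]
units [0.03  0.622 0.01 ]
twist total -0.0006
units after twist [0.02965505 0.62193292 0.00958309]
```

View pics/side13z.png

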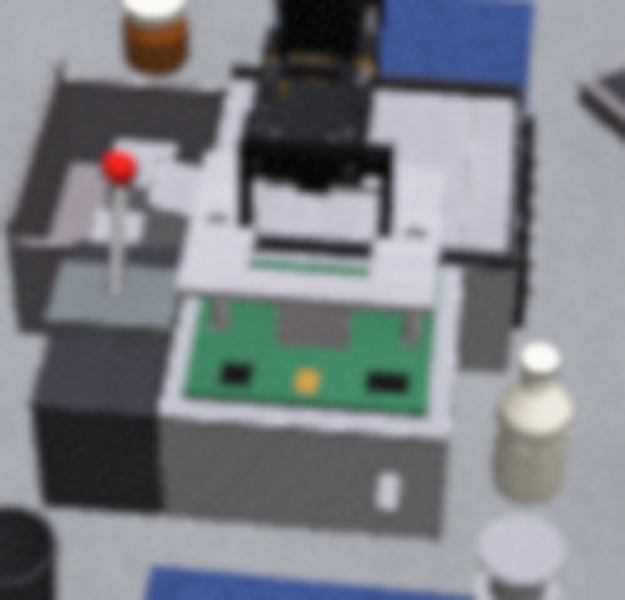

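Run:
```python
from h import *
p=cv2.imread('pics/side13.png');g=cv2.cvtColor(p,cv2.COLOR_BGR2GRAY).astype(float)
H=[]
for (u,v) in((263,213),(303,216)):
    w=g[v-6:v+7,u-6:u+7]; b=cv2.resize(w,None,fx=8,fy=8,interpolation=cv2.INTER_CUBIC); wt=np.clip(np.median(b)-12-b,0,None); yy,xx=np.mgrid[:104,:104]; wt*=np.hypot(xx-52,yy-52)<36
    uv=(np.array([(wt*xx).sum()/wt.sum(),(wt*yy).sum()/wt.sum()])+.5)/8-.5+[u-6,v-6]; H.append(onplane('side',uv,.214)[0]); print(uv,H[-1],w[6].astype(int))
H=np.array(H);print(H.mean(0),np.linalg.norm(H[0]-H[1]),np.degrees(np.arctan2(*(H[0]-H[1])[1::-1])))
```

```text
[265.03124472 213.01146812] [0.56990924 0.10289693 0.214     ] [147 181 204 201 184 164 156 161 184 187 138  70  55]
[302.51577395 216.09123384] [0.44164948 0.10240155 0.214     ] [ 93 153 190 192 173 157 154 164 189 208 210 202 197]
[0.50577936 0.10264924 0.214     ] 0.12826071530328337 0.2212924668376539
```

```bash
python3 -m pendant '{"offset":[[0.03,0.2,0.012],[0,0.2,0],[0,0.15,0],[0,0.08,0],[0,0,0]],"twist":[-0.0005,0,0,0,0]}'; python3 w.py .5098 .1056 .1664 91.1;  python3 - <<'E'
from side import *
p,d=grab('side','side14');cv2.imwrite('pics/side14z.png',cv2.resize(p[190:270,230:330,::-1],(750,600),interpolation=cv2.INTER_CUBIC))
E
```

```text
clock: 36.15
ee_pos: [0.5092, 0.106, 0.2088]
eef_rot: [-0.495, -0.504, 0.505, 0.495]
ft_force: [0.5, -0.4, -3.8]
opening: 0.0175
t 36.15 tcp [0.5092 0.106  0.2088] psi 91.11 F [ 0.5 -0.4 -3.8] op 0.0175 tilt [-0.0013 -0.    ] j [-0.01  0.41  1.71 -0.    1.03 -1.6 ]
units [-0.005  0.565 -0.009]
twist total 0.0
units after twist [-0.00513926  0.56501921 -0.00789405]
```

View pics/side14z.png

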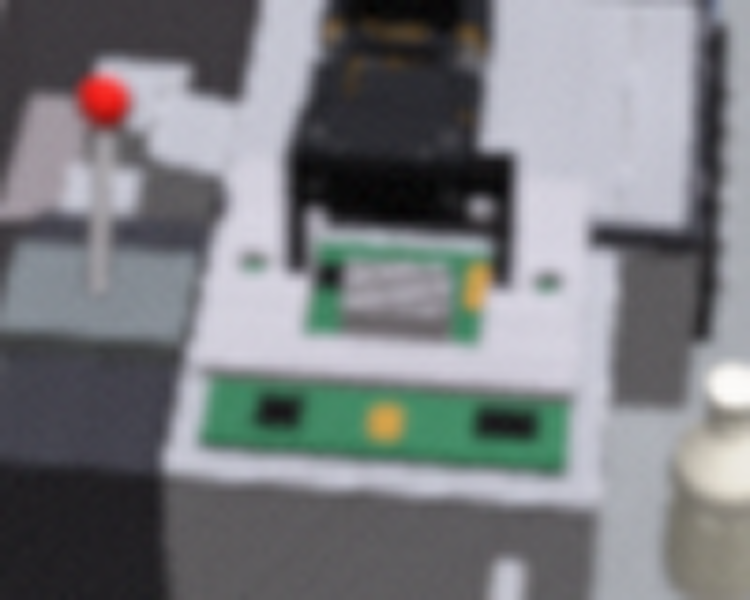

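```bash
python3 -m pendant '{"offset":[[0,0.06,0],[0,0.05,0],[0,0.05,0],[0,0,0]],"twist":[0,0,0,0]}'; python3 w.py .5098 .1056 .1664 91.1
```

```text
clock: 36.7
ee_pos: [0.5092, 0.106, 0.1971]
eef_rot: [-0.495, -0.505, 0.505, 0.495]
ft_force: [-0.6, -0.6, -4.5]
opening: 0.0175
t 36.70 tcp [0.5092 0.106  0.1971] psi 91.11 F [-0.6 -0.6 -4.5] op 0.0175 tilt [-0.0009  0.    ] j [-0.01  0.42  1.72  0.    1.   -1.6 ]
units [-0.005  0.409 -0.009]
twist total 0.0
units after twist [-0.00541459  0.40883334 -0.00835891]
```

```bash
python3 -m pendant '{"offset":[[0,0.05,0],[0,0.04,0],[0,0.03,0],[0,0,0]],"twist":[0,0,0,0]}'; python3 w.py .5098 .1056 .1664 91.1
```

```text
clock: 37.2
ee_pos: [0.5093, 0.106, 0.1882]
eef_rot: [-0.495, -0.505, 0.505, 0.495]
ft_force: [-0.2, -0.0, -4.2]
opening: 0.0175
t 37.20 tcp [0.5093 0.106  0.1882] psi 91.11 F [-0.2 -0.  -4.2] op 0.0175 tilt [-0.0005  0.    ] j [-0.01  0.43  1.73  0.    0.98 -1.6 ]
units [-0.005  0.291 -0.006]
twist total 0.0
units after twist [-0.00540908  0.29068646 -0.00627063]
```

Past the taper with no side load. Continuing.

```bash
python3 -m pendant '{"offset":[[0,0.05,0],[0,0.05,0],[0,0.05,0],[0,0.04,0],[0,0,0]],"twist":[0,0,0,0,0]}'; python3 w.py .5098 .1056 .1664 91.1
```

```text
clock: 37.83
ee_pos: [0.5092, 0.106, 0.1738]
eef_rot: [-0.495, -0.505, 0.505, 0.495]
ft_force: [0.3, 0.3, -4.4]
opening: 0.0173
t 37.83 tcp [0.5092 0.106  0.1738] psi 91.11 F [ 0.3  0.3 -4.4] op 0.0173 tilt [-0.0008  0.    ] j [-0.01  0.46  1.74  0.    0.94 -1.6 ]
units [-0.006  0.099 -0.008]
twist total 0.0
units after twist [-0.00549833  0.09891527 -0.00783105]
```

```bash
python3 -m pendant '{"offset":[[0,0.04,0],[0,0.03,0],[0,0.02,0],[0,0.01,0],[0,0,0]],"twist":[0,0,0,0,0]}'; python3 w.py .5098 .1056 .1664 91.1
```

```text
clock: 38.45
ee_pos: [0.5094, 0.106, 0.1666]
eef_rot: [-0.495, -0.505, 0.505, 0.495]
ft_force: [0.9, -0.4, -5.0]
opening: 0.0175
t 38.45 tcp [0.5094 0.106  0.1666] psi 91.11 F [ 0.9 -0.4 -5. ] op 0.0175 tilt [-0.0001 -0.    ] j [-0.01  0.47  1.75 -0.    0.92 -1.6 ]
units [-0.005  0.003 -0.005]
twist total 0.0
units after twist [-0.00544016  0.00318457 -0.00457754]
```

```bash
python3 -m pendant '{"offset":[[0,0.015,0],[0,0.015,0],[0,0,0]],"twist":[0,0,0]}'; python3 w.py .5098 .1056 .1664 91.1
```

```text
clock: 38.83
ee_pos: [0.5096, 0.106, 0.1664]
eef_rot: [0.495, 0.505, -0.505, -0.495]
ft_force: [-2.9, -0.6, 9.3]
opening: 0.0176
t 38.83 tcp [0.5096 0.106  0.1664] psi 91.13 F [-2.9 -0.6  9.3] op 0.0176 tilt [ 0.0012 -0.0002] j [-0.01  0.47  1.75 -0.    0.92 -1.6 ]
units [-0.005 -0.    -0.002]
twist total 0.0001
units after twist [-0.00547192 -0.00034073 -0.00234347]
```

```bash
python3 -m pendant '{"offset":[[0,-0.02,0],[0,0,0],[0,0,0],[0,0,0],[0,0,0]],"twist":[0,0,0,0,0]}' -0.3; python3 -m pendant '{"offset":[[0,-0.1,0],[0,-0.3,0],[0,-0.6,0],[0,-0.6,0],[0,0,0]],"twist":[0,0,0,0,0]}'
python3 - <<'E'
from side import *
p,d=grab('side','side15');cv2.imwrite('pics/side15z.png',cv2.resize(p[170:290,200:345,::-1],(725,600),interpolation=cv2.INTER_CUBIC))
p,d=grab('top','top15');cv2.imwrite('pics/top15z.png',cv2.resize(p[130:270,190:350,::-1],(686,600),interpolation=cv2.INTER_CUBIC))
E
python3 w.py .655 -.01 .28 90
```

```text
clock: 39.45
ee_pos: [0.5094, 0.106, 0.1658]
eef_rot: [-0.495, -0.505, 0.505, 0.495]
ft_force: [0.0, 0.5, 0.1]
opening: 0.0545
clock: 40.08
ee_pos: [0.5121, 0.1061, 0.2902]
eef_rot: [0.498, 0.507, -0.502, -0.493]
ft_force: [0.2, 0.0, 0.5]
opening: 0.0564
t 40.17 tcp [0.5092 0.106  0.2863] psi 91.11 F [-0.4  0.1 -0.7] op 0.0569 tilt [ 0.0007 -0.    ] j [-0.01  0.31  1.61 -0.    1.22 -1.6 ]
units [-1.585  0.085 -1.914]
twist total 0.0031
units after twist [-1.54710764  0.08381326 -1.94415746]
```

View pics/side15z.png

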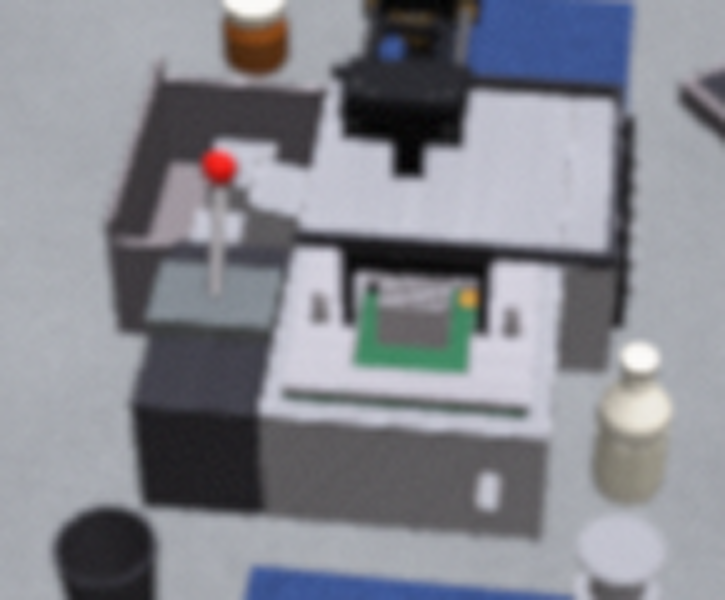

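```bash
python3 -m pendant '{"offset":[[-0.6,0,-0.3],[-0.6,0,-0.5],[-0.35,0,-0.6],[0,0,-0.54],[0,0,0]],"twist":[0.003,0,0,0,0]}' 1 20; python3 -m pendant '{"offset":[[0,0.5,0],[0,0.5,0],[0,0.17,0],[0,0,0]],"twist":[0,0,0,0]}'; python3 w.py .655 -.01 .196 90
```

```text
clock: 40.8
ee_pos: [0.6571, -0.0105, 0.2827]
eef_rot: [-0.499, -0.499, 0.501, 0.501]
ft_force: [-0.6, 0.6, 0.3]
opening: 0.0144
clock: 41.3
ee_pos: [0.6546, -0.0094, 0.197]
eef_rot: [-0.499, -0.5, 0.501, 0.501]
ft_force: [0.9, 0.1, 0.4]
opening: 0.0006
t 41.30 tcp [ 0.6546 -0.0094  0.197 ] psi 90.05 F [0.9 0.1 0.4] op 0.0006 tilt [-0.0033  0.0005] j [-0.18  0.6   1.38 -0.    1.17 -1.76]
units [-0.008  0.014 -0.005]
twist total 0.0001
units after twist [-0.00845589  0.01361197 -0.0048347 ]
```

```bash
python3 -m pendant '{"offset":[[0.2,0,0],[0.2,0,0],[0.2,0,0],[0.2,0,0],[0.2,0,0]],"twist":[0,0,0,0,0]}'; python3 -m pendant '{"offset":[[0.2,0,0],[0.15,0.02,0],[0.1,0.02,0],[0.08,0,0],[0,0,0]],"twist":[0,0,0,0,0]}';python3 w.py .655 .108 .196 90
```

```text
clock: 41.92
ee_pos: [0.6564, 0.066, 0.1991]
eef_rot: [0.5, 0.5, -0.5, -0.499]
ft_force: [-0.7, -2.8, 2.7]
opening: 0.0003
clock: 42.55
ee_pos: [0.6553, 0.1057, 0.1945]
eef_rot: [-0.499, -0.5, 0.5, 0.5]
ft_force: [-0.2, 0.7, -0.0]
opening: 0.0006
t 42.55 tcp [0.6553 0.1057 0.1945] psi 90.04 F [-0.2  0.7 -0. ] op 0.0006 tilt [-0.0016  0.0009] j [-0.01  0.61  1.35  0.    1.18 -1.58]
units [ 0.03  -0.021  0.004]
twist total 0.0001
units after twist [ 0.03014444 -0.02057228  0.00367283]
```

```bash
python3 -m pendant '{"offset":[[0.05,0,0],[0.05,0,0],[0.04,0,0]],"twist":[0,0,0]}'; python3 -m pendant '{"offset":[[0.04,0,0],[0.03,0,0]],"twist":[0,0]}'; python3 w.py
```

```text
clock: 42.92
ee_pos: [0.6556, 0.1153, 0.1949]
eef_rot: [-0.5, -0.5, 0.5, 0.5]
ft_force: [-0.2, -1.7, -1.6]
opening: 0.0005
clock: 43.18
ee_pos: [0.6557, 0.1198, 0.195]
eef_rot: [-0.5, -0.499, 0.501, 0.499]
ft_force: [-1.1, -7.2, -2.7]
opening: 0.0007
t 43.17 tcp [0.6557 0.1198 0.195 ] psi 90.06 F [-1.1 -7.2 -2.7] op 0.0007 tilt [-0.0005 -0.0026] j [ 0.01  0.61  1.35 -0.    1.18 -1.56]
```

```bash
python3 -m pendant '{"offset":[[0.04,0,0],[0.03,0,0],[0.03,0,0]],"twist":[0,0,0]}'; python3 w.py
```

```text
clock: 43.55
ee_pos: [0.6557, 0.1202, 0.195]
eef_rot: [-0.503, -0.496, 0.505, 0.496]
ft_force: [-1.7, -22.3, -1.0]
opening: 0.0003
t 43.55 tcp [0.6557 0.1202 0.195 ] psi 90.10 F [ -1.7 -22.3  -1. ] op 0.0003 tilt [-0.0018 -0.0154] j [ 0.02  0.62  1.34 -0.02  1.18 -1.55]
```

Hit the stop. I'll back away, retreat upward and check.

```bash
python3 -m pendant '{"offset":[[-0.3,0,0],[-0.3,-0.3,0],[0,-0.8,0],[0,-0.7,0],[-0.4,0,0.3]],"twist":[0,0,0,0,0]}'; python3 -m pendant '{"offset":[[-0.7,0,0.4],[-0.7,0,0.4],[-0.7,0,0.4],[-0.7,0,0.3],[0,0,0]],"twist":[0,0,0,0,0]}'
python3 - <<'E'
from h import *
p,d=grab('side','side16');cv2.imwrite('pics/side16z.png',cv2.resize(p[170:290,200:345,::-1],(725,600),interpolation=cv2.INTER_CUBIC))
p,d=grab('top','top16');cv2.imwrite('pics/top16z.png',cv2.resize(p[130:270,190:350,::-1],(686,600),interpolation=cv2.INTER_CUBIC))
B=[]
for n,b in(('side16',(195,245,215,265)),('top16',(145,175,220,270))):
    q=cv2.imread('pics/%s.png'%n);h=cv2.cvtColor(q,cv2.COLOR_BGR2HSV);m=((h[...,0]<8)|(h[...,0]>172))&(h[...,1]>150)&(h[...,2]>80);k=np.zeros_like(m);k[b[0]:b[1],b[2]:b[3]]=1;v,u=np.where(m&k);print(n,u.mean(),v.mean(),len(u));B.append(ray(n[:-2],[u.mean(),v.mean()]))
(o1,d1),(o2,d2)=B;d1=d1[0];d2=d2[0];a=np.linalg.lstsq(np.c_[d1,-d2],o2-o1,rcond=None)[0];print(o1+a[0]*d1,o2+a[1]*d2)
P=cloud('top',d)
# plate height
for X in((.45,.15),(.57,.15),(.45,.06),(.57,.06)):
    u,v=proj('top',[[*X,.124]])[0].astype(int);print(X,np.nanmedian(P[v-2:v+3,u-2:u+3,2]))
E
python3 w.py
```

```text
clock: 44.18
ee_pos: [0.6374, 0.0549, 0.3367]
eef_rot: [0.502, 0.505, -0.497, -0.496]
ft_force: [-1.1, -0.6, -0.9]
opening: 0.0009
clock: 44.8
ee_pos: [0.5202, -0.1597, 0.3309]
eef_rot: [0.502, 0.499, -0.498, -0.501]
ft_force: [0.2, 0.9, -0.5]
opening: 0.0006
side16 238.9142857142857 219.54285714285714 35
top16 232.64150943396226 160.32075471698113 53
[0.65314524 0.14079068 0.20873324] [0.65489629 0.14075352 0.2092453 ]
(0.45, 0.15) 0.1241603977531609
(0.57, 0.15) 0.12425192110114858
(0.45, 0.06) 0.12309984830929332
(0.57, 0.06) 0.12462726786042011
t 44.90 tcp [ 0.5212 -0.1567  0.3307] psi 89.94 F [ 0.7  0.1 -0.2] op 0.0002 tilt [0.0019 0.0014] j [-0.5   0.3   1.49  0.    1.34 -2.07]
```

View pics/side16z.png

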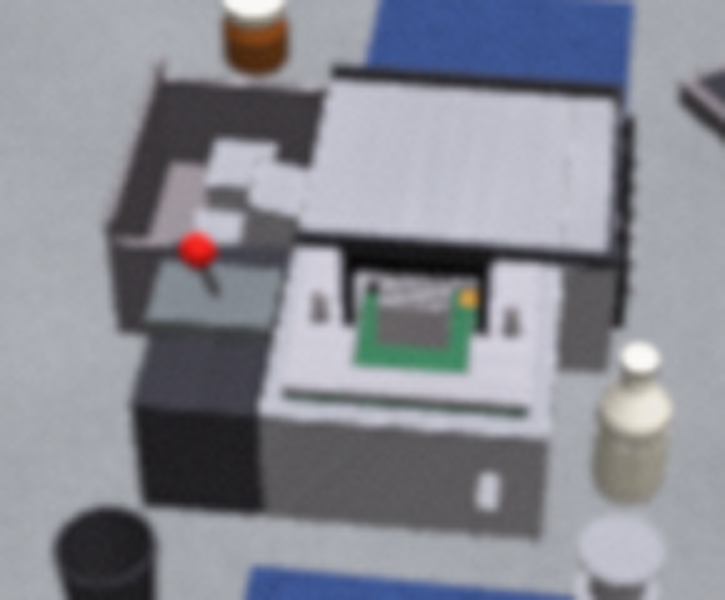

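View pics/top16.png

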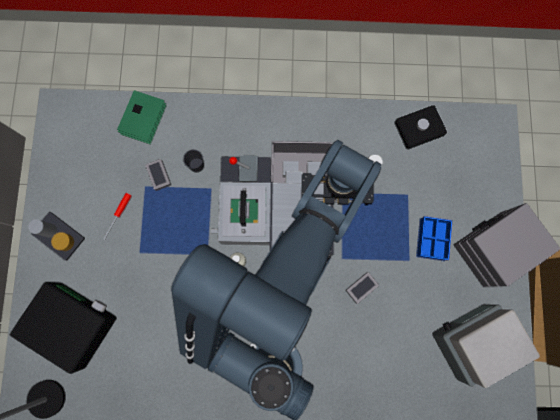

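```bash
python3 -c "
from rig import robot
print(robot.sign_off())"
```

```text
the job is handed in; nothing more can be done
None
```

I handed the job in at about 45 s of the 192 s allowed, with every step done in the order you asked. One of the three weights is in the bin but not down on its floor.

- **Lever open:** I pushed it right until it met its stop, at about 25 N.
- **Weights:** three were on the deck. I slid each one off the far edge into the bin without lifting any. The first two lie on the bin floor. The third is propped against the first. Its top is at about 98 mm, below both the deck and the bin rim. I pressed down on it with the closed fingers, up to about 47 N, and it did not move, so I left it there.
- **Board:** it is over both pins and flat on the deck. I corrected about 5 N of side force on the way down, and it seated at the expected height.
- **Cover:** it went over the same pins with no noticeable side force. Its top measured 123–125 mm at four points, against the expected 124 mm.
- **Lever clamped:** I pushed it left until it met its stop, at about 22 N. The ball ended at y = 0.141 m, slightly further left than where it started.

In the last pictures the lever was clamped, and the board and cover were in place. The robot was clear of everything. The other things on the bench looked undisturbed, though I checked those only by eye, and the arm hid part of the view from above.

The side camera read about 4 mm off from the top camera in y. I allowed for that when placing the board and cover.

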